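# Make up the board kit and the solder kit

## Robot

A 7-joint arm with a two-finger parallel gripper is mounted at the origin on a cart in front of the work surface, level with it; the furniture and walls round the work are solid. World frame = base frame: x ahead of the robot, y to its left, z up, the work surface at z = 0. Lengths are in m, angles in rad, forces in N, time in s.
With the tool pointing down it reaches from about 0.425 to 0.8 m from the base axis. Payload 8.3 kg.
Tool frame: the origin (TCP) lies between the finger pads; the fingertips stand 8 mm ahead of it and the grasp point (between the pads) lies 11 mm behind it; z points along the fingers, y is the line along which they close (so a half turn about z gives the same grasp; the last joint's range is limited). The gripper opens to 85 mm and grips with 20 to 120 N. Pads are 22 mm wide; open, the fingers measure 114 mm over their backs; the gripper's body (76 mm by 85 mm) begins 54 mm behind the grasp point. The pads swing forward as they close: fully open they stand 13 mm farther back than shut.
Start: joints at [-1.39, 0.383, 0.016, 1.37, -0.006, 1.388, -0.046], TCP at [0.151, 0.607, 0.239] pointing down, gripper open.
Joint ranges: [-2.95, 2.95], [-0.25, 2.06], [-1.52, 1.56], [0.18, 2.33], [-1.44, 4.58], [0.02, 2.06], [-3.01, 3.01]. Speed limits (rad/s): [2.39, 2.39, 3.01, 3.01, 3.14, 3.14, 3.14].

## Interface

Orientations are given as a unit quaternion [x, y, z, w].
In Python, from cell import manip gives the robot as it stands.
- The arm moves only by the tool send_rows, never from a script. Its argument "plan" is a list that holds one entry, the list of rows, each a list of 5 numbers: the shift along the tool's x, y, z each as a share of 0.04 m, from -1 to 1, then the turn about the tool's z as a share of 6 degrees, from -1 to 1, then the closure, from 0 (fully open) to 1 (shut). In form: [[[tx, ty, tz, turn, jaw], ...]]. A call has 1 to 8 rows; each row shifts and turns the commanded pose from where the row before left it, along the tool's axes as they then stand; what a row does not reach is not made up. A row lasts 1/12 s, in which the tool goes at most 41.7 mm and 7.16 degrees, less where a joint would pass 70% of its speed; a pose out of reach is approached as far as the arm can. A call with a number of a shift or a turn outside -1 to 1 is refused whole. A call with a gripper value outside its range is refused whole. The fingers move at their own pace and stop on an object; "force" is the grip in N (left out, the last holds). Time passes only in rows, so rows that do not move let the fingers close. It gives the time, the measured TCP pose, the force, the opening and the grip force at its end, in the units of the state.
- manip.read_state(): the state, without advancing time (a new reading comes with each control period).
- manip.get_image(name): name is "side" or "top"; returns a dict with "pixels" (384x512x3 uint8, red, green, blue), "z_map" (384x512 float32, m along the optical axis (not along the pixel's ray), 0 where there is no reading), "fx", "fy", "cx", "cy" (pixels), "rvec" (rotation vector, rad) and "tvec" (3), from world to camera coordinates, as OpenCV has them. Camera axes: x right, y down, z forward; pixel columns grow to the right and rows downward; lengths in m; the calibration is good to about 2 mm. A picture is of the moment at which its call begins.
- manip.sign_off(): hands the job in; it is judged then, once.
The state is a dict: "clock": time; "joint_pos": joint angles; "qvel": joint speeds; "joint_torque": joint torques, N m; "tool_pos": TCP position; "tcp_rot": TCP orientation; "wrist_force": force on the tool from outside, world axes, zero at the start; "torque": the same for the moment, N m; "opening": finger opening in m; "grasp_force": force on a finger pad.
Only numpy, scipy, OpenCV 4.12 (cv2) and the standard library are available. Lean on these libraries where they do the work, as an engineer would, in place of code of your own. Each camera call takes 0.05 s, during which the arm holds its last target. There are 200 camera calls.

## Task

Make up the two kits: put the circuit board and the longer pin strip into the tray with two pockets, and the solder reel, the small round tin and the shorter pin strip (all from the row standing between the trays) into the tray with three, each the same way up as now, flat on the floor of the pocket made for its shape and size (of the two square pockets, the larger is the reel's). The board is still held in its holder: first swing the hold-down finger well up and over while the board stays lying there, and only then lift the board out. Do not move the side cutters, nor the dispenser and the marker that are either side of the partition.

Things in the scene. Friction and masses are not known exactly. Their poses are not given: they have to be found in the camera images.
- board: green circuit board 68 (x) x 85 (y) mm, lying in the holder on its 8 mm base plate; 70 g. Origin: centre of the underside. Take it by its highest part, the finned aluminium heat sink: 20 (x) x 24 (y) mm, centred at x = -12, y = -4, from 8 to 28 mm above the underside; fingers closing along the board's x, fingertips at least 16 mm above the underside (other parts are up to 15 mm high)
- long_strip: the longer black pin strip, 150 mm long (y), 9 mm wide (x), 10 mm high with the pins (body 9 mm wide and 7.5 mm high: grip this). Origin: centre of the underside. 20 g. Lies on the bench, one of four things in a row side by side
- short_strip: the shorter black pin strip, 122 mm long (y), 9 mm wide (x), 10 mm high with the pins (body 9 mm wide and 7.5 mm high: grip this). Origin: centre of the underside. 20 g. Lies in the row
- reel: white reel of solder wire standing on its end on the bench in the row, 61 mm high, about 55 mm across; origin: underside, near the axis (its round body reaches from -28 to 27 mm in its x and from -24 to 30 mm in its y). About 200 g. Grip it across x, at mid height or above
- tin: small round grey metal tin with a red label on the lid, 39 mm across, 17 mm high, lying flat on the bench in the row. Origin: centre of the underside. About 40 g
- board_tray: black kit tray with TWO grey-floored pockets, 170 (x) x 190 (y) x 7 mm. Fixed to the bench. Origin: centre of the underside; z up. Pockets 3.5 mm deep, floor 3.5 mm above the bench: a long one for the strip, centre x = -52.5, y = 0, 55 (x) x 176 (y) mm; a big one for the board, centre x = 30, y = 0, 100 (x) x 118 (y) mm (board's y along the tray's y)
- solder_tray: black kit tray with THREE grey-floored pockets, 158 (x) x 168 (y) x 7 mm. Fixed to the bench. Origin: centre of the underside; z up. Pockets 3.5 mm deep, floor 3.5 mm above the bench: a long one for the strip, centre x = -46.5, y = 0, 55 (x) x 150 (y) mm; the reel's, 88 mm square, centre x = 30, y = 35; the tin's, 64 mm square, centre x = 30, y = -47
- holder: aluminium plate 92 x 142 (y) x 8 mm fixed to the bench, hold-down finger hinged at the +y end. Origin: on the bench under the board's middle. Hinge axis along x at y = 66, z = 26 mm. The finger's black roller grip (20 mm along x, 14 mm thick, turns freely) is centred at x = 0, y = 32, z = 48 with the finger down; it swings up and over towards +y
- finger (a joint): angle of the holder's hold-down finger: 0 = down on the board, 1.9 = fully back (the stop). Sprung towards the board (under 3 N at the grip lifts it), but its stiff hinge keeps it wherever it is let go. Up and out of the board's way from about 1.4
- dispenser: bystander: white round dispenser 62 mm across, 90 mm high, standing at the back, to the left of the partition. Origin: centre of the underside
- cutters: bystander: red-handled side cutters 114 x 40 x 9 mm lying on the bench. Origin: centre of the underside
- pen: bystander: white marker with a black cap, 90 x 17 x 15 mm, lying to the right of the partition. Origin: centre of the underside. (The partition is a fixed upright grey panel along x at y = -0.09 m, from x = 0.53 m to the wall, rising from front to back, to 0.6 m and more: swing the arm round in front of it)
Mind the look-alikes: they are no part of the job. What is shaped like the reel but orange, pink or red is not meant.

How it is judged:
On the way:
1. the finger has been swung up (past 1.2 rad) while the board still lies in the holder (value of joint finger above 1.2 rad and distance of board from where it was at the start of the episode below 0.015 m), for 0.2 s.
At the end, for the whole second after the job is handed in: All five things released, at rest and upright (0.1 rad), each on its own pocket's floor (within 2 mm), off the pocket's centre by at most: board 20 mm in x and y; strips 24 mm across, 16 mm along; reel's origin 19 mm in x, 21 mm in y; tin 14 mm (x of board in the frame of board_tray between 0.01 and 0.05 m and y of board in the frame of board_tray between -0.02 and 0.02 m and z of board in the frame of board_tray between 0.002 and 0.0055 m and angle between each of board, long_strip, reel, tin, short_strip's own z axis and vertical below 0.1 rad and linear speed of each of board, long_strip, reel, tin, short_strip below 0.02 m/s and angular speed of each of board, long_strip, reel, tin, short_strip below 0.2 rad/s and x of long_strip in the frame of board_tray between -0.0765 and -0.0285 m and y of long_strip in the frame of board_tray between -0.016 and 0.016 m and z of long_strip in the frame of board_tray between 0.002 and 0.0055 m and x of reel in the frame of solder_tray between 0.011 and 0.049 m and y of reel in the frame of solder_tray between 0.014 and 0.056 m and z of reel in the frame of solder_tray between 0.002 and 0.0055 m and x of tin in the frame of solder_tray between 0.016 and 0.044 m and y of tin in the frame of solder_tray between -0.061 and -0.033 m and z of tin in the frame of solder_tray between 0.002 and 0.0055 m and x of short_strip in the frame of solder_tray between -0.0705 and -0.0225 m and y of short_strip in the frame of solder_tray between -0.016 and 0.016 m and z of short_strip in the frame of solder_tray between 0.002 and 0.0055 m); the robot touches nothing.
It fails at once if the dispenser moved by more than 20 mm (distance of dispenser from where it was at the start of the episode above 0.02 m).
It fails at once if the side cutters moved by more than 20 mm (distance of cutters from where it was at the start of the episode above 0.02 m).
It fails at once if the marker moved by more than 20 mm (distance of pen from where it was at the start of the episode above 0.02 m).
It also fails if it takes over 134 s, if anything falls off the work surface, if the arm or the gripper's body presses on something with over 40 N, if the wrist force passes 120 N, or if a joint passes its speed limit or range.

## Working session

There is one attempt and no reset: what is moved stays moved. The work goes in short steps, Python scripts to look and compute and a tool call to move; the robot and the scene stay as the last step left them, time stands still between calls to the robot, and variables do not carry over. Pictures are saved under pics/ and viewed, at most 14 in all, crops included, and the job is handed in when it is done.

Besides the shell and the picture viewer there is one more tool, called after "Call:" by a JSON object that holds its "api" and its "payload", one argument or row to a line. send_rows: Moves the arm, as the interface text tells. Shift numbers are shares of 0.04 m and turn numbers shares of 6 degrees, none past 1 either way. Its arguments: {"type":"object","properties":{"plan":{"type":"array"},"force":{"type":"number"}},"required":["plan"]}

```bash
mkdir -p pics; ls
cat > h.py <<'E'
import numpy as np,cv2
from cell import manip
def cloud(im):
    R=cv2.Rodrigues(np.array(im["rvec"],float))[0];t=np.array(im["tvec"],float).ravel()
    z=im["z_map"];v,u=np.mgrid[:z.shape[0],:z.shape[1]]
    P=np.stack([(u-im["cx"])/im["fx"]*z,(v-im["cy"])/im["fy"]*z,z],-1)
    W=(P-t)@R
    W[z==0]=np.nan
    return W
def save(name,im,crop=None,s=1):
    p=im["pixels"][:,:,::-1]
    if crop: p=p[crop[1]:crop[3],crop[0]:crop[2]]
    cv2.imwrite("pics/"+name,cv2.resize(p,None,fx=s,fy=s,interpolation=cv2.INTER_CUBIC))
E
python3 - <<'E'
from h import *
a=manip.get_image("top");b=manip.get_image("side")
np.savez("t0.npz",**a);np.savez("s0.npz",**b)
save("top0.png",a,s=1.56);save("side0.png",b,s=1.56)
print(manip.read_state())
for im in(a,b):
    R=cv2.Rodrigues(np.array(im["rvec"],float))[0];print(-R.T@np.array(im["tvec"]).ravel(),R.tolist(),im["fx"])
E
```

```text
pics
{'clock': 0.1, 'joint_pos': array([-1.38989787,  0.3841415 ,  0.01636427,  1.37106638, -0.00631499,
        1.38816128, -0.04650506]), 'qvel': array([ 0.00075272, -0.00157718,  0.00048246, -0.00323407,  0.0004383 ,
       -0.00021645,  0.00033553]), 'joint_torque': array([ 2.60365901e-03, -6.29133868e+01,  8.47513843e-01, -3.72767043e+01,
        1.68322900e-02,  1.03740161e-02, -7.92494416e-05]), 'tool_pos': array([0.15071602, 0.60610806, 0.23837874]), 'tcp_rot': array([ 1.21565013e-01,  9.92583095e-01, -8.57944972e-04, -1.02624493e-04]), 'wrist_force': array([ 0.66043365, -0.07833672, -0.4760606 ]), 'torque': array([-0.05157397,  0.00768201, -0.02048742]), 'grasp_force': 0.0, 'opening': 0.08559568166734642}
[0.35175059 0.09288804 1.3796989 ] [[0.013574243409158249, -0.9999046322867702, -0.0025428816975850282], [-0.9861881670800583, -0.012968113472456744, -0.16512034140056903], [0.1650716178728006, 0.004749143546417464, -0.9862701488985822]] 351.1600053770042
[0.24099515 1.25274048 0.79922886] [[-0.9635809907642295, -0.2670371904174364, -0.014241248954624641], [-0.13067915433500765, 0.5166704380806687, -0.8461528331429359], [0.23331230756244523, -0.8134757509277654, -0.5327500068441063]] 454.3581501216957
```

View pics/top0.png

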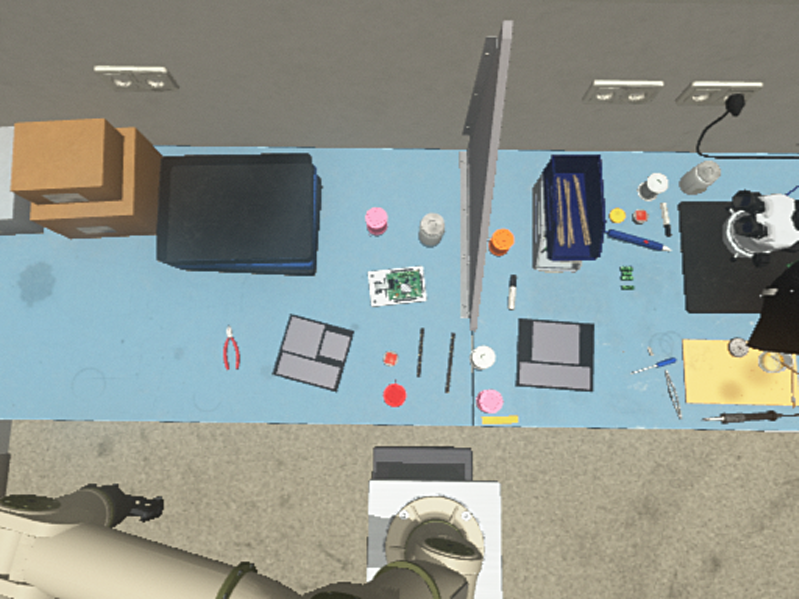

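View pics/side0.png

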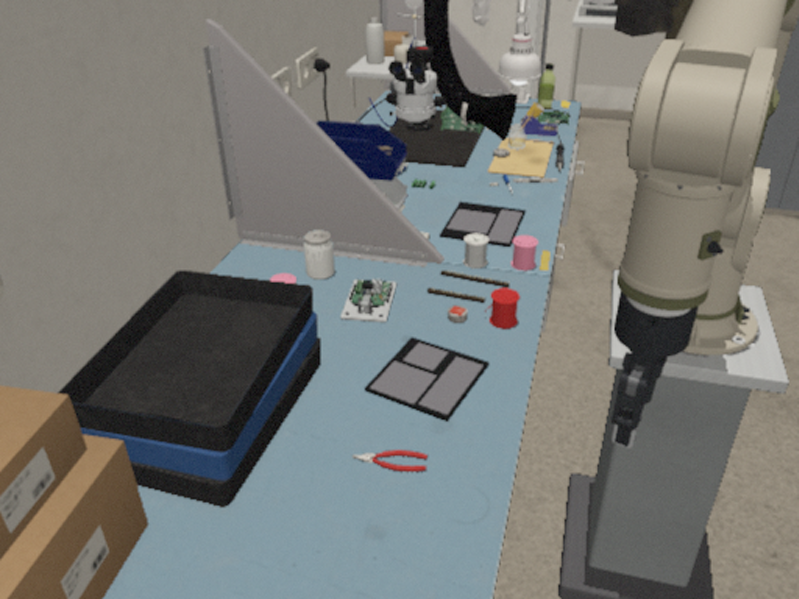

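The top picture (800-wide) shows the row: tin (391,358), short strip (420,352), long strip (448,362) and white reel (483,357). The 3-pocket tray is at (314,352), the 2-pocket tray at (556,355), the holder at (397,286), the cutters at (232,350), the dispenser at (431,228) and the pen at (512,292).
Look-alikes are the red reel (395,395), pink (490,401) and (376,220), orange (502,241), the yellow item (500,420), and the small things at far right. The white reel at (483,357) matches the description. I'll check it in one close crop and measure.

Run:
```python
from h import *
im=dict(np.load("t0.npz"))
R=cv2.Rodrigues(im["rvec"])[0];t=im["tvec"].reshape(3,1)
K=np.array([[im["fx"],0,im["cx"]],[0,im["fy"],im["cy"]],[0,0,1]],float)
# ortho map: u=(0.42-y)*1000 , v=(0.72-x)*1000 
def ortho(z):
    A=np.array([[0,-1e-3,.72],[-1e-3,0,.42],[0,0,0],[0,0,1]]);A[2,2]=z
    H=K@np.hstack([R,t])@A
    return cv2.warpPerspective(im["pixels"],H,(800,420),flags=cv2.INTER_CUBIC|cv2.WARP_INVERSE_MAP)
o=ortho(0.005)
for k in range(0,800,100):
    cv2.line(o,(k+20,0),(k+20,8),(255,0,0),1)
cv2.imwrite("pics/ortho.png",o[:,:,::-1])
W=cloud(im);z=W[...,2]
hsv=cv2.cvtColor(im["pixels"],cv2.COLOR_RGB2HSV)
ok=(W[...,0]>.25)&(W[...,0]<.75)&(W[...,1]>-.4)&(W[...,1]<.65)
print("bench z",np.nanmedian(z[ok]))
m=(ok&(z>.012)&(z<.2)).astype(np.uint8)
n,l,s,c=cv2.connectedComponentsWithStats(m)
for i in range(1,n):
    if s[i,4]>8:
        q=W[l==i];top=q[q[:,2]>q[:,2].max()-.008]
        print(s[i,4],c[i].round(1),"min",q.min(0).round(3),"max",q.max(0).round(3),"topmid",((top.min(0)+top.max(0))/2).round(3),im["pixels"][l==i].mean(0).round())
g=np.linalg.norm(W-np.nan_to_num(W),axis=-1)
# bench front edge
print("edge x",np.nanmin(W[...,0][(np.abs(z)<.01)]))
```

```text
bench z 0.0012327073437360726
572 [304.5 174.6] min [ 0.518 -0.103  0.013] max [ 0.75  -0.082  0.2  ] topmid [ 0.723 -0.094  0.196] [132. 132. 131.]
1016 [364.2 157.6] min [ 0.664 -0.368  0.012] max [ 0.75  -0.243  0.2  ] topmid [ 0.729 -0.309  0.196] [79. 84. 99.]
2762 [155.4 159.4] min [0.648 0.297 0.012] max [0.75  0.65  0.159] topmid [0.698 0.473 0.155] [58. 70. 77.]
97 [276.1 151.5] min [ 0.736 -0.011  0.015] max [0.75  0.038 0.094] topmid [0.745 0.013 0.09 ] [152. 154. 148.]
136 [320.9 155.4] min [ 0.715 -0.188  0.012] max [ 0.749 -0.136  0.067] topmid [ 0.732 -0.162  0.063] [228. 144.  68.]
311 [256. 182.] min [0.591 0.035 0.012] max [0.672 0.158 0.058] topmid [0.626 0.114 0.055] [126. 151. 136.]
57 [328.1 186.9] min [ 0.574 -0.203  0.012] max [ 0.659 -0.185  0.02 ] topmid [ 0.617 -0.194  0.016] [175. 176. 170.]
172 [309.2 228.5] min [ 0.422 -0.137  0.017] max [ 0.471 -0.087  0.066] topmid [ 0.446 -0.112  0.062] [243. 243. 239.]
78 [249.8 229.5] min [0.425 0.096 0.012] max [0.46  0.131 0.025] topmid [0.442 0.114 0.021] [217. 138. 125.]
168 [252.4 252.9] min [0.327 0.076 0.052] max [0.379 0.125 0.068] topmid [0.353 0.101 0.064] [243.  79.  80.]
176 [314.1 256.8] min [ 0.316 -0.164  0.013] max [ 0.367 -0.101  0.067] topmid [ 0.341 -0.127  0.063] [249. 183. 211.]
edge x -0.11405734031833781
```

View pics/ortho.png

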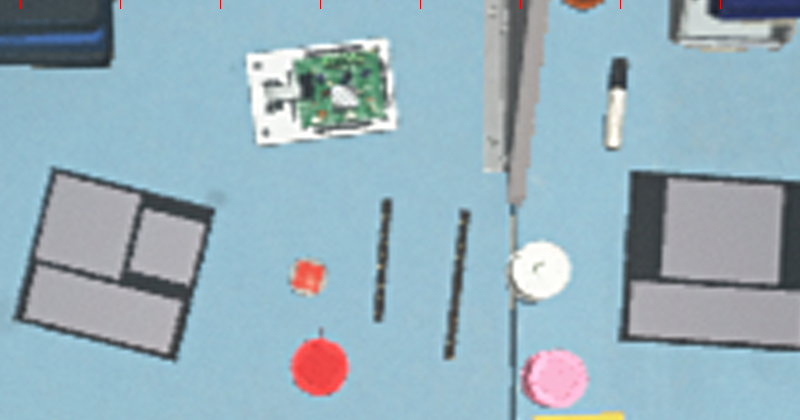

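The ortho crop (u = 420−1000y, v = 720−1000x) confirms the white reel at (540,270), the long strip at (457,285), the short strip at (383,260) and the tin at (309,277). The 3-pocket tray is centred near (115,265), the 2-pocket tray near (710,262), and the holder near (322,92) with its hinge to the left (+y). The red reel (320,367) and pink reel (555,378) are look-alikes. Next I'll fit the poses.

```bash
cat > fit.py <<'E'
from h import *
def ortho(im,z,x1=.75,y1=.45,w=950,h=500):
    R=cv2.Rodrigues(np.array(im["rvec"],float))[0];t=np.array(im["tvec"],float).reshape(3,1)
    K=np.array([[im["fx"],0,im["cx"]],[0,im["fy"],im["cy"]],[0,0,1]],float)
    A=np.array([[0,-1e-3,x1],[-1e-3,0,y1],[0,0,z],[0,0,1]])
    return cv2.warpPerspective(im["pixels"],K@np.hstack([R,t])@A,(w,h),flags=cv2.INTER_CUBIC|cv2.WARP_INVERSE_MAP)
def rect(m,x,y,r=.13,name=""):
    k=np.zeros_like(m);cv2.circle(k,(int((.45-y)*1000),int((.75-x)*1000)),int(r*1000),1,-1)
    n,l,s,c=cv2.connectedComponentsWithStats((m>0).astype(np.uint8)*k)
    i=1+s[1:,4].argmax();p=np.argwhere(l==i)[:,::-1].astype(np.float32)
    (u,v),(a,b),th=cv2.minAreaRect(p)
    C=cv2.boxPoints(((u,v),(a,b),th));e=[C[1]-C[0],C[2]-C[1]];e=max(e,key=np.linalg.norm)
    az=np.degrees(np.arctan2(-e[0],-e[1]))%180
    print(name,"x %.4f y %.4f"%(.75-v/1e3,.45-u/1e3),"size",round(a),round(b),"long az %.1f"%az,"area",s[i,4])
E
python3 - <<'E'
from fit import *
im=dict(np.load("t0.npz"))
def hsv(z): return cv2.cvtColor(ortho(im,z),cv2.COLOR_RGB2HSV)
def sat(h): return h[...,1]
h=hsv(.0035);b=(h[...,1]<40)&(h[...,2]>110)&(h[...,2]<200)
for x,y,n in((.498,.36,'reelpk'),(.475,.25,'tinpk'),(.41,.32,'shortpk')):rect(b,x,y,.05,n)
for x,y,n in((.488,-.30,'boardpk'),(.41,-.30,'longpk')):rect(b,x,y,.06 if n=='x' else .14,n)
h=hsv(.007);b=~((h[...,0]>90)&(h[...,0]<115)&(h[...,1]>60))
cv2.imwrite("pics/b.png",b*255)
rect(b,.457,.305,.13,'soldertray');rect(b,.46,-.30,.14,'boardtray')
h=hsv(.007);b=h[...,2]<110
rect(b,.46,.037,.09,'short');rect(b,.435,-.037,.09,'long')
h=hsv(.008);b=~((h[...,0]>90)&(h[...,0]<115)&(h[...,1]>60))
rect(b,.628,.098,.1,'holder')
h=hsv(.010);b=(h[...,0]>35)&(h[...,0]<88)&(h[...,1]>60)
rect(b,.63,.07,.1,'board')
h=hsv(.017);b=((h[...,0]<12)|(h[...,0]>170))&(h[...,1]>90);rect(b,.442,.112,.035,'tinlabel')
b=~((h[...,0]>90)&(h[...,0]<115)&(h[...,1]>60));rect(b,.442,.112,.035,'tin')
W=cloud(im)
m=(W[...,2]>.05)&(abs(W[...,0]-.446)<.045)&(abs(W[...,1]+.112)<.045);p=W[m]
print("reel",p.min(0),p.max(0),p.mean(0),np.percentile(p,[2,98],axis=0))
h=hsv(.061);b=(h[...,1]<40)&(h[...,2]>200);rect(b,.447,-.115,.05,'reeltop')
m=(W[...,2]>.028)&(abs(W[...,0]-.63)<.05)&(abs(W[...,1]-.09)<.08)
for q,px in zip(W[m],im["pixels"][m]):print(q.round(3),px) if q[2]>.03 else 0
o=np.vstack([cv2.resize(ortho(im,.03)[50:200,250:450],(800,600),interpolation=cv2.INTER_CUBIC)])
s=dict(np.load("s0.npz"));c=cv2.resize(s["pixels"][170:215,210:350],(800,257),interpolation=cv2.INTER_CUBIC)
cv2.imwrite("pics/close.png",np.vstack([cv2.resize(o,(800,340)),c])[:,:,::-1])
E
```

```text
Traceback (most recent call last):
  File "fit.py", line 8, in rect
    k=np.zeros_like(m);cv2.circle(k,(int((.45-y)*1000),int((.75-x)*1000)),int(r*1000),1,-1)
                       ~~~~~~~~~~^^^^^^^^^^^^^^^^^^^^^^^^^^^^^^^^^^^^^^^^^^^^^^^^^^^^^^^^^^
cv2.error: OpenCV(4.12.0) :-1: error: (-5:Bad argument) in function 'circle'
> Overload resolution failed:
>  - img data type = bool is not supported
>  - Expected Ptr<cv::UMat> for argument 'img'
```

```bash
sed -i 's/k=np.zeros_like(m);/k=np.zeros(m.shape,np.uint8);/' fit.py
cat > m0.py <<'E'
from fit import *
im=dict(np.load("t0.npz"))
def hsv(z): return cv2.cvtColor(ortho(im,z),cv2.COLOR_RGB2HSV)
h=hsv(.0035);b=(h[...,1]<40)&(h[...,2]>110)&(h[...,2]<200)
for x,y,n,r in((.498,.36,'reelpk',.075),(.475,.25,'tinpk',.06),(.41,.32,'shortpk',.11),(.488,-.30,'boardpk',.1),(.41,-.30,'longpk',.12)):rect(b,x,y,r,n)
h=hsv(.007);b=~((h[...,0]>90)&(h[...,0]<115)&(h[...,1]>60))
rect(b,.457,.305,.13,'soldertray');rect(b,.46,-.30,.15,'boardtray')
b=h[...,2]<110
rect(b,.46,.037,.09,'short');rect(b,.435,-.037,.09,'long')
h=hsv(.008);b=~((h[...,0]>90)&(h[...,0]<115)&(h[...,1]>60))
rect(b,.628,.098,.1,'holder')
h=hsv(.010);b=(h[...,0]>35)&(h[...,0]<88)&(h[...,1]>60)
rect(b,.63,.07,.1,'board')
h=hsv(.017);b=~((h[...,0]>90)&(h[...,0]<115)&(h[...,1]>60));rect(b,.442,.112,.035,'tin')
W=cloud(im)
m=(W[...,2]>.05)&(abs(W[...,0]-.446)<.045)&(abs(W[...,1]+.112)<.045);p=W[m]
print("reel",p.mean(0),np.percentile(p,[2,98],axis=0))
h=hsv(.061);b=(h[...,1]<40)&(h[...,2]>200);rect(b,.447,-.115,.05,'reeltop')
m=(W[...,2]>.032)&(abs(W[...,0]-.63)<.05)&(abs(W[...,1]-.09)<.08)
for q,px in zip(W[m],im["pixels"][m]):print(q.round(3),px)
o=ortho(im,.03)[60:200,260:460]
s=dict(np.load("s0.npz"));c=cv2.resize(s["pixels"][165:215,210:350],(560,200),interpolation=cv2.INTER_CUBIC)
cv2.imwrite("pics/close.png",np.vstack([cv2.resize(o,(560,392),interpolation=cv2.INTER_CUBIC),c])[:,:,::-1])
E
python3 m0.py
```

```text
reelpk x 0.4939 y 0.3332 size 90 89 long az 75.1 area 7574
tinpk x 0.4735 y 0.2535 size 66 66 long az 166.0 area 4164
shortpk x 0.4112 y 0.3174 size 152 57 long az 76.0 area 8302
boardpk x 0.4892 y -0.3025 size 119 101 long az 86.4 area 11722
longpk x 0.4844 y -0.3022 size 119 91 long az 86.6 area 10099
soldertray x 0.4560 y 0.3056 size 167 157 long az 75.7 area 25517
boardtray x 0.4647 y -0.3001 size 190 182 long az 86.4 area 31485
short x 0.4511 y -0.0382 size 8 106 long az 173.5 area 647
long x 0.4354 y -0.0363 size 8 148 long az 173.7 area 997
holder x 0.6285 y 0.0976 size 98 149 long az 97.2 area 14035
board x 0.6314 y 0.0797 size 68 84 long az 96.9 area 3400
tin x 0.4425 y 0.1120 size 41 42 long az 90.0 area 1405
reel [ 0.44652084 -0.11146418  0.059297  ] [[ 0.42228592 -0.13628365  0.05390396]
 [ 0.47064395 -0.08747718  0.06475722]]
reeltop x 0.4474 y -0.1126 size 56 56 long az 29.7 area 2468
[0.634 0.118 0.054] [57 78 72]
[0.633 0.114 0.058] [55 68 69]
[0.635 0.111 0.051] [49 58 62]
[0.633 0.15  0.038] [151 157 156]
[0.634 0.146 0.036] [161 166 168]
[0.634 0.142 0.034] [157 16
[... 1069 characters left out ...]
14 0.043] [54 65 67]
[0.619 0.087 0.033] [197 203 201]
[0.619 0.083 0.036] [233 237 238]
[0.619 0.079 0.033] [216 221 219]
[0.619 0.075 0.034] [231 236 236]
[0.619 0.071 0.035] [213 219 218]
[0.619 0.068 0.035] [192 194 194]
[0.614 0.149 0.036] [157 165 163]
[0.614 0.146 0.034] [148 156 154]
[0.614 0.083 0.039] [216 219 218]
[0.615 0.075 0.034] [216 222 221]
[0.615 0.071 0.034] [235 238 239]
[0.614 0.068 0.037] [216 220 219]
[0.609 0.153 0.037] [184 189 187]
[0.61  0.149 0.033] [102 107 111]
[0.609 0.145 0.039] [ 92  99 101]
[0.611 0.079 0.036] [204 206 205]
[0.61  0.075 0.038] [233 238 238]
[0.61  0.071 0.038] [217 219 220]
[0.611 0.067 0.034] [239 240 243]
[0.61  0.064 0.039] [182 203 192]
```

View pics/close.png

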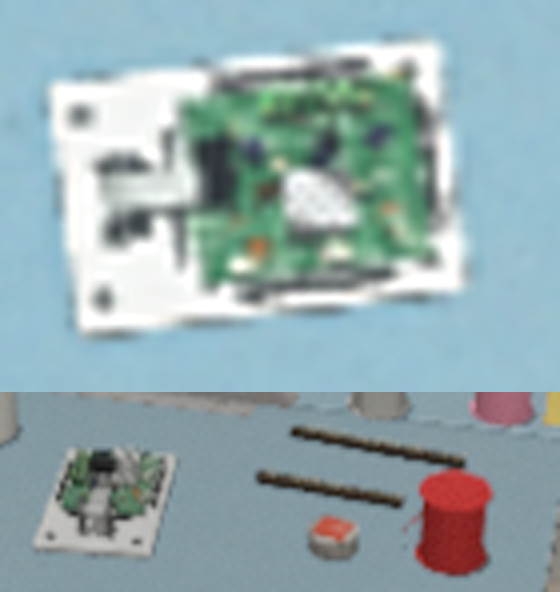

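Call:
{"api": "send_rows", "payload": {
  "plan": [
    [[0, 0, 0, 1, 1], [0, 0, 0, 1, 1], [0, 0, 0, 1, 1], [0, 0, 0, 1, 1], [0, 0, 0, 1, 1], [0, 0, 0, 1, 1], [0, 0, 0, 1, 1], [0, 0, 0, 1, 1]]
  ],
  "force": 40
}}

```text
clock: 0.77
tool_pos: [0.1508, 0.6062, 0.2387]
tcp_rot: [0.517, 0.856, -0.001, 0.0]
wrist_force: [-0.4, -1.3, -0.8]
opening: -0.0001
grasp_force: 0.0
```

Call:
{"api": "send_rows", "payload": {
  "plan": [
    [[0, 0, 0, 1, 1], [0, 0, 0, 1, 1], [0, 0, 0, 1, 1], [0, 0, 0, 0.58, 1], [0, 0, 0, 0, 1]]
  ]
}}

```text
clock: 1.18
tool_pos: [0.1506, 0.6063, 0.2387]
tcp_rot: [0.667, 0.745, -0.0, 0.0]
wrist_force: [-0.4, -0.0, -0.9]
opening: -0.0003
grasp_force: 0.0
```

```bash
cat > go.py <<'E'
# usage: go.py x y z psi : how far, in shares, in the tool axes AFTER the turn
import sys
from h import *
def st():
    s=manip.read_state();q=s["tcp_rot"]
    from scipy.spatial.transform import Rotation as Ro
    M=Ro.from_quat(q).as_matrix();return s,s["tool_pos"],np.degrees(np.arctan2(M[1,1],M[0,1])),M
if __name__=="__main__":
    s,p,psi,M=st()
    print("t %.1f"%s["clock"],"pos",p.round(4),"psi %.1f"%psi,"tilt",M[:,2].round(3),"open %.4f grip %.0f F"%(s["opening"],s["grasp_force"]),s["wrist_force"].round(1),"j",s["joint_pos"].round(2))
    a=[float(v) for v in sys.argv[1:]]
    for i in range(0,len(a),4):
        x,y,z,ps=a[i:i+4];d=np.array([x,y,z])-p;c,n=np.cos(np.radians(ps)),np.sin(np.radians(ps))
        print("turn %.2f then tx %.2f ty %.2f tz %.2f"%((psi-ps)/6,(-n*d[0]+c*d[1])/.04,(c*d[0]+n*d[1])/.04,-d[2]/.04))
        p,psi=np.array([x,y,z]),ps
E
python3 go.py .6308 .0847 .238 6.5
```

```text
t 1.2 pos [0.1506 0.6063 0.2387] psi 6.4 tilt [-0.    -0.001 -1.   ] open -0.0003 grip 0 F [-0.4 -0.  -0.9] j [-1.53  0.39  0.21  1.38 -0.08  1.39 -1.21]
turn -0.02 then tx -14.31 ty 10.45 tz 0.02
```

Call:
{"api": "send_rows", "payload": {
  "plan": [
    [[-0.79, 0.58, 0, 0, 1], [-0.79, 0.58, 0, 0, 1], [-0.79, 0.58, 0, 0, 1], [-0.79, 0.58, 0, 0, 1], [-0.79, 0.58, 0, 0, 1], [-0.79, 0.58, 0, 0, 1], [-0.79, 0.58, 0, 0, 1], [-0.79, 0.58, 0, 0, 1]]
  ]
}}

```text
clock: 1.85
tool_pos: [0.3649, 0.3748, 0.2392]
tcp_rot: [0.664, 0.747, -0.0, -0.0]
wrist_force: [0.8, 0.3, 0.0]
opening: 0.0
grasp_force: 0.0
```

Call:
{"api": "send_rows", "payload": {
  "plan": [
    [[-0.79, 0.58, 0, 0, 1], [-0.79, 0.58, 0, 0, 1], [-0.79, 0.58, 0, 0, 1], [-0.79, 0.58, 0, 0, 1], [-0.79, 0.58, 0, 0, 1], [-0.79, 0.58, 0, 0, 1], [-0.79, 0.58, 0, 0, 1], [-0.79, 0.58, 0, 0, 1]]
  ]
}}

```text
clock: 2.52
tool_pos: [0.5782, 0.1451, 0.2392]
tcp_rot: [0.664, 0.747, -0.0, -0.0]
wrist_force: [0.6, 0.5, 0.2]
opening: -0.0002
grasp_force: 0.0
```

Call:
{"api": "send_rows", "payload": {
  "plan": [
    [[-0.79, 0.58, 0, 0, 1], [-0.79, 0.58, 0, 0, 1], [0, 0, 0, 0, 1], [0, 0, 0, 0, 1]]
  ]
}}

```text
clock: 2.85
tool_pos: [0.6314, 0.0854, 0.2383]
tcp_rot: [0.667, 0.745, -0.001, 0.0]
wrist_force: [-0.9, -0.1, 0.2]
opening: -0.0003
grasp_force: 0.0
```

```bash
python3 go.py .6308 .0847 .051 6.5
python3 - <<'E'
from fit import *
im=dict(np.load("t0.npz"))
h=cv2.cvtColor(ortho(im,.007),cv2.COLOR_RGB2HSV)
rect((h[...,2]<110),.4595,.0375,.066,'short')
E
```

```text
t 2.9 pos [0.6314 0.0854 0.2383] psi 6.4 tilt [-0.001 -0.002 -1.   ] open -0.0003 grip 0 F [-0.9 -0.1  0.2] j [-0.59  0.45  0.59  1.35 -0.25  1.41  0.1 ]
turn -0.02 then tx -0.02 ty -0.02 tz 4.68
short x 0.4780 y 0.0366 size 8 84 long az 175.4 area 530
```

Call:
{"api": "send_rows", "payload": {
  "plan": [
    [[0, 0, 1, 0, 1], [0, 0, 1, 0, 1], [0, 0, 1, 0, 1], [0, 0, 0.8, 0, 1], [0, 0, 0.5, 0, 1], [0, 0, 0.38, 0, 1], [0, 0, 0, 0, 1], [0, 0, 0, 0, 1]]
  ]
}}

```text
clock: 3.52
tool_pos: [0.6296, 0.0906, 0.0516]
tcp_rot: [0.664, 0.747, -0.001, -0.001]
wrist_force: [0.8, -0.2, 0.7]
opening: 0.0006
grasp_force: 0.0
```

Call:
{"api": "send_rows", "payload": {
  "plan": [
    [[0.15, 0, 0, 0, 1], [0.12, 0, -0.04, 0, 1], [0.1, 0, -0.06, 0, 1], [0.1, 0, -0.08, 0, 1], [0.1, 0, -0.08, 0, 1], [0.1, 0, -0.04, 0, 1], [0.1, 0, -0.04, 0, 1], [0, 0, 0, 0, 1]]
  ]
}}

```text
clock: 4.18
tool_pos: [0.6278, 0.1195, 0.0675]
tcp_rot: [0.666, 0.746, 0.0, 0.001]
wrist_force: [-3.0, -5.1, 10.2]
opening: -0.0
grasp_force: 4.9
```

```bash
python3 go.py
python3 - <<'E'
from fit import *
im=manip.get_image("side");save("f1.png",im,(190,150,300,230),5)
E
```

```text
t 4.2 pos [0.6278 0.1195 0.0675] psi 6.6 tilt [ 0.002 -0.    -1.   ] open -0.0000 grip 5 F [-3.  -5.1 10.2] j [-0.62  0.59  0.53  1.56 -0.33  1.08  0.11]
```

View pics/f1.png

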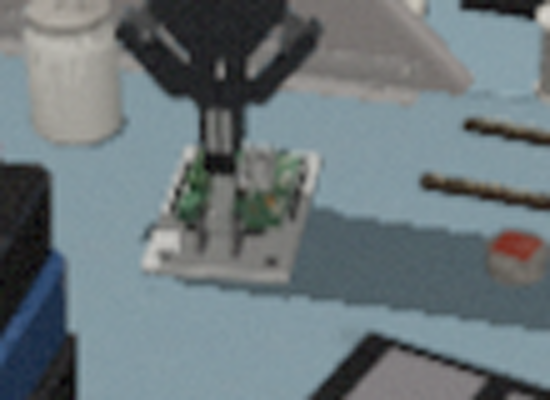

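Call:
{"api": "send_rows", "payload": {
  "plan": [
    [[-0.3, 0, 0, 0, 1], [0, 0, -1, 0, 1], [0, 0, -1, 0, 1], [-1, 0, -1, 0, 1], [-1, 0, 0, 0, 1], [-1, 0, 0, 0, 1], [0, 0, 0, 0, 1]]
  ]
}}

```text
clock: 4.82
tool_pos: [0.6411, -0.012, 0.1769]
tcp_rot: [0.67, 0.743, -0.001, 0.003]
wrist_force: [-0.6, -2.6, 0.0]
opening: -0.0
grasp_force: 0.0
```

```bash
cat > look.py <<'E'
from fit import *
im=manip.get_image("top");np.savez("t1.npz",**im);W=cloud(im)
m=(W[...,2]>.032)&(W[...,2]<.1)&(abs(W[...,0]-.63)<.05)&(abs(W[...,1]-.11)<.09)
for q,px in zip(W[m],im["pixels"][m]):
    if q[1]>.09: print(q.round(3),px)
E
python3 look.py; python3 go.py; python3 -c "
from fit import *
save('f2.png',manip.get_image('side'),(190,150,300,230),5)"
```

```text
[0.631 0.145 0.067] [160 165 163]
[0.63  0.141 0.072] [82 88 88]
[0.631 0.137 0.068] [71 78 78]
[0.632 0.133 0.062] [86 92 91]
[0.633 0.154 0.038] [197 201 198]
[0.634 0.15  0.034] [154 157 157]
[0.626 0.144 0.07 ] [70 74 76]
[0.625 0.14  0.077] [42 50 52]
[0.627 0.137 0.07 ] [41 51 53]
[0.626 0.133 0.072] [44 52 53]
[0.63  0.13  0.053] [ 96 100 101]
[0.63  0.15  0.033] [ 97 101 102]
[0.622 0.144 0.073] [56 63 67]
[0.623 0.141 0.067] [48 53 57]
[0.622 0.137 0.071] [51 55 59]
[0.623 0.133 0.067] [69 76 76]
[0.624 0.129 0.064] [148 157 152]
[0.625 0.126 0.058] [166 173 169]
[0.627 0.122 0.051] [122 127 124]
[0.627 0.118 0.05 ] [67 71 72]
[0.628 0.114 0.046] [53 60 61]
[0.619 0.144 0.068] [100 107 106]
[0.618 0.14  0.072] [54 61 63]
[0.619 0.137 0.071] [47 55 57]
[0.62  0.133 0.065] [52 59 62]
[0.622 0.13  0.053] [121 128 125]
[0.623 0.126 0.051] [132 139 136]
[0.623 0.122 0.05 ] [118 123 123]
[0.623 0.118 0.052] [70 73 74]
[0.625 0.114 0.041] [52 58 59]
[0.622 0.15  0.034] [191 197 194]
[0.615 0.144 0.071] [105 113 112]
[0.615 0.141 0.068] [54 61 63]
[0.613 0.136 0.078] [44 50 54]
[0.616 0.133 0.064] [61 68 68]
[0.619 0.13  0.052] [156 162 160]
[0.618 0.126 0.058] [135 139 138]
[0.619 0.122 0.051] [102 121 114]
[0.618 0.15  0.034] [187 196 191]
[0.618 0.142 0.032] [ 94 102 102]
[0.617 0.138 0.04 ] [83 90 90]
[0.617 0.134 0.038] [106 112 111]
[0.614 0.149 0.033] [162 168 165]
[0.61  0.153 0.035] [184 188 187]
[0.61  0.149 0.035] [105 109 110]
[0.61  0.141 0.036] [61 67 71]
t 4.9 pos [ 0.6409 -0.0076  0.1762] psi 6.0 tilt [ 0.001 -0.002 -1.   ] open -0.0003 grip 0 F [-0.4  0.8  0.2] j [-0.46  0.5   0.6   1.44 -0.29  1.29  0.27]
```

View pics/f2.png

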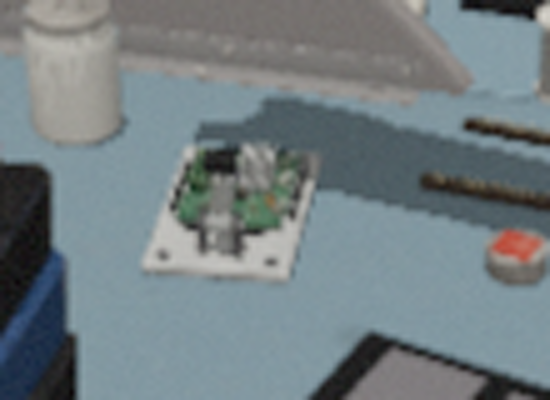

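The finger stands at about 0.85 rad. The roller shows near (225,158) in the crop and the board has not moved. The depth data show a toe in front of the roller, so I'll push on that toe at a lower height.

```bash
python3 go.py .6305 .0876 .176 6.5 .6305 .0876 .047 6.5 .6288 .1025 .047 6.5 .6258 .1283 .055 6.5 .6253 .1333 .056 6.5
```

```text
t 4.9 pos [ 0.6409 -0.0035  0.1755] psi 6.3 tilt [ 0. -0. -1.] open 0.0004 grip 0 F [0.6 1.1 0.2] j [-0.46  0.5   0.6   1.44 -0.29  1.29  0.27]
turn -0.03 then tx 2.29 ty -0.00 tz -0.01
turn 0.00 then tx 0.00 ty 0.00 tz 3.23
turn 0.00 then tx 0.37 ty -0.00 tz -0.00
turn 0.00 then tx 0.65 ty -0.00 tz -0.20
turn 0.00 then tx 0.13 ty 0.00 tz -0.03
```

Call:
{"api": "send_rows", "payload": {
  "plan": [
    [[0.9, 0, 0, 0, 1], [0.9, 0, 0, 0, 1], [0.45, 0, 0, 0, 1], [0, 0, 1, 0, 1], [0, 0, 1, 0, 1], [0, 0, 0.8, 0, 1], [0, 0, 0.42, 0, 1], [0, 0, 0, 0, 1]]
  ]
}}

```text
clock: 5.58
tool_pos: [0.6293, 0.0911, 0.0446]
tcp_rot: [0.664, 0.747, -0.001, -0.002]
wrist_force: [0.7, 0.2, 0.6]
opening: 0.0002
grasp_force: 0.0
```

Call:
{"api": "send_rows", "payload": {
  "plan": [
    [[0, 0, 0, 0, 1], [0.12, 0, 0, 0, 1], [0.12, 0, 0, 0, 1], [0.13, 0, 0, 0, 1], [0, 0, 0, 0, 1]]
  ]
}}

```text
clock: 6.0
tool_pos: [0.6294, 0.1009, 0.047]
tcp_rot: [0.666, 0.746, -0.001, 0.002]
wrist_force: [-0.6, -9.1, 4.7]
opening: -0.0002
grasp_force: 4.1
```

Call:
{"api": "send_rows", "payload": {
  "plan": [
    [[0.12, 0, -0.03, 0, 1], [0.12, 0, -0.03, 0, 1], [0.12, 0, -0.03, 0, 1], [0.12, 0, -0.05, 0, 1], [0.12, 0, -0.05, 0, 1], [0.12, 0, -0.05, 0, 1], [0, 0, 0, 0, 1], [0, 0, 0, 0, 1]]
  ]
}}

```text
clock: 6.67
tool_pos: [0.6258, 0.1329, 0.0562]
tcp_rot: [0.665, 0.747, 0.0, 0.0]
wrist_force: [0.4, -1.3, 0.5]
opening: -0.0003
grasp_force: 0.7
```

```bash
python3 go.py .6253 .1333 .056 6.5
```

```text
t 6.7 pos [0.6258 0.1329 0.0562] psi 6.6 tilt [ 0.001  0.001 -1.   ] open -0.0003 grip 1 F [ 0.4 -1.3  0.5] j [-0.63  0.6   0.53  1.56 -0.33  1.07  0.1 ]
turn 0.02 then tx 0.01 ty -0.01 tz 0.00
```

Call:
{"api": "send_rows", "payload": {
  "plan": [
    [[0.15, 0, 0, 0, 1], [0.15, 0, 0, 0, 1], [0, 0, 0, 0, 1], [-0.3, 0, -0.3, 0, 1], [-0.3, 0, -1, 0, 1], [-0.5, 0, -1, 0, 0.5], [-0.6, 0, -1, 0, 0.5], [0, 0, 0, 0, 0.5]]
  ]
}}

```text
clock: 7.33
tool_pos: [0.6352, 0.0752, 0.1889]
tcp_rot: [0.667, 0.745, 0.004, 0.004]
wrist_force: [1.2, -2.0, 1.2]
opening: 0.0358
grasp_force: 0.0
```

```bash
sed -i 's/-.11)<.09/-.13)<.09/;s/y>.09/y>.09/' look.py; python3 look.py; python3 go.py .619 .0755 .18 6.5 .619 .0755 .033 6.5;python3 -c "
from fit import *
a=manip.get_image('side')['pixels'][150:230,190:300];b=ortho(dict(np.load('t1.npz')),.03)[60:200,260:460]
cv2.imwrite('pics/f3.png',np.vstack([cv2.resize(a,(500,364)),cv2.resize(b,(500,350)) if 0 else cv2.resize(b,(500,236))])[:,:,::-1])"
```

```text
[0.634 0.154 0.033] [191 194 191]
[0.625 0.183 0.057] [72 88 96]
[0.625 0.179 0.057] [52 55 56]
[0.625 0.176 0.055] [53 64 66]
[0.625 0.16  0.059] [195 200 193]
[0.623 0.156 0.067] [112 117 113]
[0.624 0.152 0.064] [71 73 73]
[0.622 0.148 0.072] [62 64 63]
[0.621 0.183 0.058] [69 80 86]
[0.621 0.179 0.058] [50 52 51]
[0.621 0.176 0.056] [79 83 80]
[0.62  0.172 0.061] [180 185 179]
[0.622 0.168 0.055] [196 202 198]
[0.62  0.164 0.064] [191 197 191]
[0.621 0.16  0.06 ] [174 179 174]
[0.619 0.156 0.066] [100 106 101]
[0.62  0.152 0.065] [53 57 56]
[0.62  0.149 0.062] [62 64 62]
[0.617 0.183 0.057] [70 82 90]
[0.617 0.179 0.056] [58 60 61]
[0.616 0.175 0.06 ] [102 104 100]
[0.617 0.172 0.056] [174 179 172]
[0.617 0.168 0.06 ] [177 182 178]
[0.618 0.164 0.055] [189 195 191]
[0.615 0.16  0.066] [178 183 180]
[0.617 0.156 0.06 ] [125 130 128]
[0.62  0.153 0.043] [76 81 80]
[0.621 0.149 0.041] [74 78 75]
[0.614 0.183 0.054] [ 81 101 111]
[0.613 0.179 0.056] [57 62 61]
[0.612 0.175 0.061] [55 58 57]
[0.615 0.172 0.047] [77 86 88]
[0.615 0.157 0.049] [120 125 122]
[0.616 0.153 0.046] [101 107 104]
[0.616 0.149 0.042] [101 105 100]
[0.609 0.183 0.058] [ 83 103 112]
[0.609 0.179 0.057] [52 55 55]
[0.608 0.175 0.061] [52 56 57]
[0.611 0.172 0.048] [63 75 81]
[0.61  0.149 0.035] [ 99 100  98]
t 7.4 pos [0.6339 0.0776 0.1853] psi 6.4 tilt [ 0.007  0.001 -1.   ] open 0.0419 grip 0 F [ 0.7 -0.2 -0.4] j [-0.58  0.48  0.59  1.44 -0.27  1.3   0.14]
turn -0.02 then tx -0.01 ty -0.38 tz 0.13
turn 0.00 then tx 0.00 ty 0.00 tz 3.67
```

View pics/f3.png

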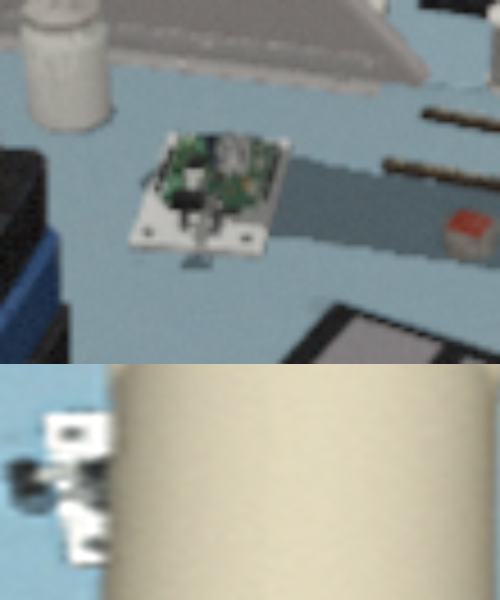

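The side crop shows the roller folded back behind the plate at (200,262), with the depth points at y≈0.179, which is about 1.9 rad. The board lies unchanged. Now I'll grasp the heat sink.

Call:
{"api": "send_rows", "payload": {
  "plan": [
    [[0, -0.37, 0, 0, 0.5], [0, 0, 1, 0, 0.5], [0, 0, 1, 0, 0.5], [0, 0, 0.7, 0, 0.5], [0, 0, 0.3, 0, 0.5], [0, 0, 0, 0, 0.5], [0, 0, 0, 0, 0.5]]
  ]
}}

```text
clock: 8.02
tool_pos: [0.6165, 0.0792, 0.0604]
tcp_rot: [0.665, 0.747, -0.001, -0.001]
wrist_force: [0.4, -1.2, -0.2]
opening: 0.0425
grasp_force: 0.0
```

```bash
python3 go.py .619 .0755 .033 6.5
```

```text
t 8.0 pos [0.6165 0.0792 0.0604] psi 6.6 tilt [-0.002 -0.    -1.   ] open 0.0425 grip 0 F [ 0.4 -1.2 -0.2] j [-0.57  0.57  0.55  1.61 -0.33  1.06  0.18]
turn 0.02 then tx -0.10 ty 0.05 tz 0.69
```

Call:
{"api": "send_rows", "payload": {
  "plan": [
    [[-0.09, 0.05, 0.3, 0, 0.5], [0, 0, 0.3, 0, 0.5], [0, 0, 0.08, 0, 0.5], [0, 0, 0, 0, 0.5], [0, 0, 0, 0, 0.9], [0, 0, 0, 0, 0.9], [0, 0, 0, 0, 0.9], [0, 0, 0, 0, 0.9]]
  ],
  "force": 40
}}

```text
clock: 8.68
tool_pos: [0.6198, 0.0751, 0.0344]
tcp_rot: [0.666, 0.746, 0.0, 0.0]
wrist_force: [-0.5, 0.1, 1.9]
opening: 0.0189
grasp_force: 40.8
```

```bash
python3 go.py .619 .0755 .033 6.5
```

```text
t 8.7 pos [0.6198 0.0751 0.0344] psi 6.6 tilt [ 0.001  0.    -1.   ] open 0.0189 grip 41 F [-0.5  0.1  1.9] j [-0.56  0.6   0.53  1.62 -0.35  1.01  0.2 ]
turn 0.01 then tx 0.01 ty -0.02 tz 0.03
```

Call:
{"api": "send_rows", "payload": {
  "plan": [
    [[0, 0, -0.2, 0, 0.9], [0, 0, -0.4, 0, 0.9], [0, 0, -0.6, 0, 0.9], [0, 0, -0.8, 0, 0.9], [0, 0, -0.8, 0.4, 0.9], [0, 0, -0.6, 0.6, 0.9], [0, 0, 0, 0.68, 0.9], [0, 0, 0, 0, 0.9]]
  ]
}}

```text
clock: 9.35
tool_pos: [0.6203, 0.075, 0.1722]
tcp_rot: [0.73, 0.684, 0.002, 0.001]
wrist_force: [0.3, -0.4, -1.1]
opening: 0.0186
grasp_force: 40.6
```

Call:
{"api": "send_rows", "payload": {
  "plan": [
    [[-0.02, -0.3, 0, 0, 0.9], [-0.04, -0.7, 0, 0, 0.9], [-0.06, -0.9, 0, 0, 0.9], [-0.06, -0.9, 0, 0, 0.9], [-0.06, -0.9, 0, 0, 0.9], [-0.05, -0.6, 0, 0, 0.9], [0, -0.3, 0, 0, 0.9], [0, 0, 0, 0, 0.9]]
  ]
}}

```text
clock: 10.02
tool_pos: [0.4319, 0.075, 0.169]
tcp_rot: [0.727, 0.686, -0.001, -0.001]
wrist_force: [1.2, -0.4, -0.6]
opening: 0.0189
grasp_force: 40.5
```

```bash
python3 go.py .435 -.305 .17 -3.6 .477 -.305 .17 -3.6
```

```text
t 10.0 pos [0.4319 0.075  0.169 ] psi -3.3 tilt [-0.003  0.001 -1.   ] open 0.0189 grip 41 F [ 1.2 -0.4 -0.6] j [-0.87  0.02  0.64  1.98 -0.01  1.16 -0.28]
turn 0.05 then tx -9.48 ty 0.67 tz -0.03
turn 0.00 then tx 0.07 ty 1.05 tz -0.00
```

Call:
{"api": "send_rows", "payload": {
  "plan": [
    [[-0.4, 0.03, 0, 0, 0.9], [-0.7, 0.05, 0, 0, 0.9], [-0.9, 0.06, 0, 0, 0.9], [-0.9, 0.07, 0, 0, 0.9], [-0.9, 0.06, 0, 0, 0.9], [-0.9, 0.07, 0, 0, 0.9], [-0.9, 0.06, 0, 0, 0.9], [-0.9, 0.07, 0, 0, 0.9]]
  ]
}}

```text
clock: 10.68
tool_pos: [0.4378, -0.188, 0.1697]
tcp_rot: [0.728, 0.686, -0.0, 0.0]
wrist_force: [0.9, 0.2, -2.0]
opening: 0.0185
grasp_force: 40.5
```

Call:
{"api": "send_rows", "payload": {
  "plan": [
    [[-0.9, 0.06, 0, 0, 0.9], [-0.9, 0.3, 0, 0, 0.9], [-0.8, 0.4, 0, 0, 0.9], [-0.3, 0.4, 0, 0, 0.9], [0, 0.1, 0, 0, 0.9], [0, 0, 0, 0, 0.9], [0, 0, 0, 0, 0.9]]
  ]
}}

```text
clock: 11.27
tool_pos: [0.4807, -0.3044, 0.1688]
tcp_rot: [0.728, 0.686, -0.001, -0.001]
wrist_force: [-0.1, -0.7, -1.1]
opening: 0.0187
grasp_force: 40.5
```

```bash
python3 go.py .477 -.305 .035 -3.6
```

```text
t 11.3 pos [ 0.4807 -0.3044  0.1688] psi -3.4 tilt [-0.002 -0.    -1.   ] open 0.0187 grip 41 F [-0.1 -0.7 -1.1] j [-0.2   0.42  0.92  1.66 -0.35  1.24  0.74]
turn 0.03 then tx -0.02 ty -0.09 tz 3.35
```

Call:
{"api": "send_rows", "payload": {
  "plan": [
    [[0, -0.09, 0.8, 0, 0.9], [0, 0, 0.9, 0, 0.9], [0, 0, 0.7, 0, 0.9], [0, 0, 0.5, 0, 0.9], [0, 0, 0.3, 0, 0.9], [0, 0, 0.16, 0, 0.9], [0, 0, 0.07, 0, 0.9], [0, 0, 0, 0, 0.9]]
  ]
}}

```text
clock: 11.93
tool_pos: [0.4777, -0.3045, 0.033]
tcp_rot: [0.728, 0.685, 0.0, 0.0]
wrist_force: [0.1, -1.0, -0.6]
opening: 0.0186
grasp_force: 40.5
```

Call:
{"api": "send_rows", "payload": {
  "plan": [
    [[0, 0, 0, 0, 0.9], [0, 0, 0, 0, 0.9]]
  ]
}}

```text
clock: 12.1
tool_pos: [0.4781, -0.305, 0.0337]
tcp_rot: [0.728, 0.685, 0.0, 0.001]
wrist_force: [-0.6, 0.1, -0.5]
opening: 0.0188
grasp_force: 40.5
```

```bash
python3 go.py .477 -.305 .0299 -3.6
```

```text
t 12.1 pos [ 0.4781 -0.305   0.0337] psi -3.5 tilt [ 0.002 -0.001 -1.   ] open 0.0188 grip 41 F [-0.6  0.1 -0.5] j [-0.11  0.57  0.81  1.8  -0.5   0.98  0.85]
turn 0.01 then tx -0.00 ty -0.03 tz 0.10
```

Call:
{"api": "send_rows", "payload": {
  "plan": [
    [[0, 0, 0.08, 0, 0.9], [0, 0, 0, 0, 0.9], [0, 0, 0, 0, 0.5], [0, 0, 0, 0, 0.5], [0, 0, 0, 0, 0.5], [0, 0, -0.4, 0, 0.5], [0, 0, -1, 0, 0.6], [0, 0, -1, 0, 0.6]]
  ]
}}

```text
clock: 12.77
tool_pos: [0.4759, -0.3039, 0.125]
tcp_rot: [0.729, 0.685, -0.001, -0.002]
wrist_force: [0.6, -0.4, -0.1]
opening: 0.0338
grasp_force: 0.0
```

Call:
{"api": "send_rows", "payload": {
  "plan": [
    [[0, 0, 0, -1, 0.6], [0, 0, 0, -1, 0.6], [0, 0, 0, -1, 0.6], [0, 0, 0, -1, 0.6], [0, 0, 0, -1, 0.6], [0, 0, 0, -1, 0.6], [0, 0, 0, -1, 0.6], [0, 0, 0, -1, 0.6]]
  ]
}}

```text
clock: 13.43
tool_pos: [0.4771, -0.3046, 0.1252]
tcp_rot: [0.385, 0.923, -0.0, -0.0]
wrist_force: [0.0, 0.2, 0.1]
opening: 0.0342
grasp_force: 0.0
```

Call:
{"api": "send_rows", "payload": {
  "plan": [
    [[0, 0, 0, -1, 0.6], [0, 0, 0, -1, 0.6], [0, 0, 0, -1, 0.6], [0, 0, 0, -1, 0.6], [0, 0, 0, -1, 0.6], [0, 0, 0, -1, 0.6], [0, 0, 0, -0.53, 0.6], [0, 0, 0, 0, 0.6]]
  ]
}}

```text
clock: 14.1
tool_pos: [0.4771, -0.3047, 0.1252]
tcp_rot: [0.054, 0.999, 0.0, -0.0]
wrist_force: [0.8, -0.3, 0.4]
opening: 0.0344
grasp_force: 0.0
```

```bash
cat > l2.py <<'E'
from fit import *
im=manip.get_image("top");np.savez("t2.npz",**im)
h=cv2.cvtColor(ortho(im,.007),cv2.COLOR_RGB2HSV);b=(h[...,2]<115)
k=np.zeros(b.shape,np.uint8);k[210:420,380:442]=1;rect(b*k,.46,.04,.12,'short')
k[:]=0;k[210:430,460:510]=1;rect(b*k,.435,-.036,.12,'long')
h=cv2.cvtColor(ortho(im,.0125),cv2.COLOR_RGB2HSV);rect((h[...,0]>35)&(h[...,0]<88)&(h[...,1]>60),.489,-.3,.09,'board')
cv2.imwrite("pics/o2.png",ortho(im,.007)[100:450,50:850,::-1])
E
python3 l2.py; python3 go.py .4354 -.0363 .11 83.6
```

```text
short x 0.4600 y 0.0378 size 9 121 long az 175.9 area 794
long x 0.4354 y -0.0363 size 9 148 long az 173.7 area 1036
board x 0.4900 y -0.2780 size 66 42 long az 0.0 area 1674
t 14.2 pos [ 0.4771 -0.3047  0.1252] psi 83.6 tilt [-0.  0. -1.] open 0.0341 grip 0 F [ 0.1 -0.4 -0.2] j [ 0.05  0.38  0.58  1.71 -0.23  1.12  2.16]
turn -0.01 then tx 1.78 ty 6.55 tz 0.38
```

View pics/o2.png

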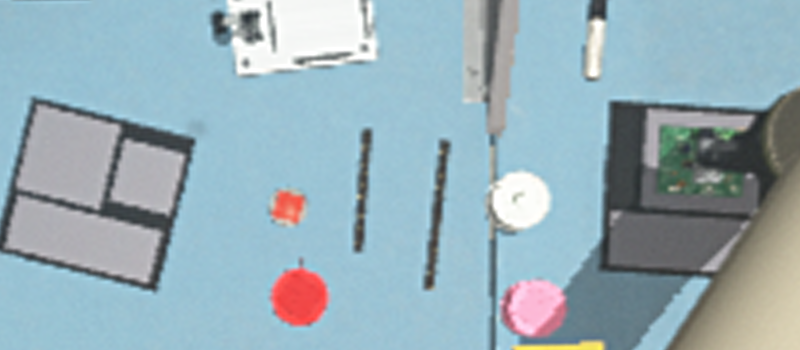

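The ortho view shows the board in the big pocket (around (700,160)), the holder empty, and the row untouched. Now the long strip.

Call:
{"api": "send_rows", "payload": {
  "plan": [
    [[0.2, 0.75, 0, 0, 0.6], [0.25, 0.9, 0, 0, 0.6], [0.25, 0.9, 0, 0, 0.6], [0.25, 0.9, 0, 0, 0.6], [0.25, 0.9, 0, 0, 0.6], [0.25, 0.9, 0, 0, 0.6], [0.2, 0.8, 0, 0, 0.6], [0.13, 0.5, 0, 0, 0.7]]
  ],
  "force": 30
}}

```text
clock: 14.82
tool_pos: [0.4347, -0.0327, 0.1253]
tcp_rot: [0.055, 0.998, 0.001, -0.0]
wrist_force: [-0.4, 0.2, 0.4]
opening: 0.0261
grasp_force: 0.0
```

Call:
{"api": "send_rows", "payload": {
  "plan": [
    [[0, 0, 0.5, 0, 0.7], [0, 0, 0.8, 0, 0.7], [0, 0, 0.6, 0, 0.7], [0, 0, 0.2, 0, 0.7], [0, 0, 0, 0, 0.7], [0, 0, 0, 0, 0.7]]
  ]
}}

```text
clock: 15.32
tool_pos: [0.4357, -0.0366, 0.0418]
tcp_rot: [0.056, 0.998, -0.0, -0.0]
wrist_force: [-0.0, -0.2, -0.0]
opening: 0.0254
grasp_force: 0.0
```

```bash
python3 go.py .4354 -.0363 .0105 83.6
```

```text
t 15.3 pos [ 0.4357 -0.0366  0.0418] psi 83.6 tilt [-0. -0. -1.] open 0.0254 grip 0 F [-0.  -0.2 -0. ] j [-0.37  0.21  0.42  2.11 -0.11  0.85  1.57]
turn -0.01 then tx 0.01 ty 0.01 tz 0.78
```

Call:
{"api": "send_rows", "payload": {
  "plan": [
    [[0, 0, 0.4, 0, 0.7], [0, 0, 0.25, 0, 0.7], [0, 0, 0.13, 0, 0.7], [0, 0, 0, 0, 0.7], [0, 0, 0, 0, 1], [0, 0, 0, 0, 1], [0, 0, 0, 0, 1], [0, 0, 0, 0, 1]]
  ]
}}

```text
clock: 15.98
tool_pos: [0.436, -0.0364, 0.0107]
tcp_rot: [0.055, 0.998, 0.0, 0.001]
wrist_force: [-1.3, -0.7, 4.2]
opening: 0.0079
grasp_force: 31.1
```

```bash
python3 go.py .4354 -.0363 .0105 83.6
```

```text
t 16.0 pos [ 0.436  -0.0364  0.0107] psi 83.6 tilt [ 0.001  0.    -1.   ] open 0.0079 grip 31 F [-1.3 -0.7  4.2] j [-0.36  0.27  0.41  2.13 -0.15  0.77  1.61]
turn 0.01 then tx 0.02 ty 0.00 tz 0.00
```

Call:
{"api": "send_rows", "payload": {
  "plan": [
    [[0, 0, -0.2, 0, 1], [0, 0, -0.5, 0, 1], [0, 0, -0.9, 0, 1], [0, 0, -0.9, 0, 1], [0, 0, -0.3, 0.5, 1], [0, 0, 0, 1, 1], [0, 0, 0, 1, 1], [0, 0, 0, 1, 1]]
  ]
}}

```text
clock: 16.65
tool_pos: [0.4357, -0.0363, 0.1232]
tcp_rot: [0.239, 0.971, 0.0, 0.001]
wrist_force: [-0.0, 0.3, -0.5]
opening: 0.0074
grasp_force: 30.6
```

Call:
{"api": "send_rows", "payload": {
  "plan": [
    [[0, 0, 0, 1, 1], [0, 0, 0, 1, 1], [0, 0, 0, 1, 1], [0, 0, 0, 1, 1], [0, 0, 0, 1, 1], [0, 0, 0, 1, 1], [0, 0, 0, 1, 1], [0, 0, 0, 1, 1]]
  ]
}}

```text
clock: 17.32
tool_pos: [0.4354, -0.0364, 0.1226]
tcp_rot: [0.613, 0.79, 0.0, 0.0]
wrist_force: [0.2, -0.9, -0.7]
opening: 0.0074
grasp_force: 30.6
```

Call:
{"api": "send_rows", "payload": {
  "plan": [
    [[0, 0, 0, 1, 1], [0, 0, 0, 1, 1], [0, 0, 0, 1, 1], [0, 0, 0, 0.03, 1], [0, 0, 0, 0, 1]]
  ]
}}

```text
clock: 17.73
tool_pos: [0.4355, -0.0363, 0.1225]
tcp_rot: [0.728, 0.686, 0.0, 0.0]
wrist_force: [-0.7, 0.8, -0.7]
opening: 0.0077
grasp_force: 30.6
```

```bash
python3 go.py .4069 -.2973 .12 -3.6
```

```text
t 17.7 pos [ 0.4355 -0.0363  0.1225] psi -3.4 tilt [ 0.  0. -1.] open 0.0077 grip 31 F [-0.7  0.8 -0.7] j [-0.48  0.07  0.51  2.04 -0.04  1.04 -0.  ]
turn 0.04 then tx -6.56 ty -0.30 tz 0.06
```

Call:
{"api": "send_rows", "payload": {
  "plan": [
    [[-0.4, -0.02, 0, 0, 1], [-0.8, -0.04, 0, 0, 1], [-0.9, -0.04, 0, 0, 1], [-0.9, -0.04, 0, 0, 1], [-0.9, -0.04, 0, 0, 1], [-0.9, -0.04, 0, 0, 1], [-0.9, -0.04, 0, 0, 1], [-0.86, -0.04, 0, 0, 1]]
  ]
}}

```text
clock: 18.4
tool_pos: [0.407, -0.2993, 0.1225]
tcp_rot: [0.727, 0.687, 0.0, 0.0]
wrist_force: [0.5, 0.2, -1.6]
opening: 0.0076
grasp_force: 30.6
```

Call:
{"api": "send_rows", "payload": {
  "plan": [
    [[0, 0, 0.3, 0, 1], [0, 0, 0.7, 0, 1], [0, 0, 0.7, 0, 1], [0, 0, 0.4, 0, 1], [0, 0, 0.3, 0, 1], [0, 0, 0.1, 0, 1], [0, 0, 0, 0, 1], [0, 0, 0, 0, 1]]
  ]
}}

```text
clock: 19.07
tool_pos: [0.4079, -0.2979, 0.0229]
tcp_rot: [0.728, 0.685, 0.0, 0.0]
wrist_force: [0.7, -0.2, 0.6]
opening: 0.0077
grasp_force: 30.6
```

```bash
python3 go.py .4069 -.2973 .0145 -3.6
```

```text
t 19.1 pos [ 0.4079 -0.2979  0.0229] psi -3.5 tilt [ 0.001 -0.001 -1.   ] open 0.0077 grip 31 F [ 0.7 -0.2  0.6] j [ 0.01  0.42  0.67  1.96 -0.33  0.87  0.8 ]
turn 0.02 then tx 0.01 ty -0.03 tz 0.21
```

Call:
{"api": "send_rows", "payload": {
  "plan": [
    [[0, 0, 0.2, 0, 1], [0, 0, 0, 0, 1], [0, 0, 0, 0, 0.8], [0, 0, 0, 0, 0.8], [0, 0, 0, 0, 0.8], [0, 0, -0.3, 0, 0.8], [0, 0, -1, 0, 0.8], [0, 0, -1, 0, 0.5]]
  ]
}}

```text
clock: 19.73
tool_pos: [0.4057, -0.297, 0.1066]
tcp_rot: [0.729, 0.685, -0.001, -0.002]
wrist_force: [2.8, 0.2, 0.7]
opening: 0.0278
grasp_force: 0.0
```

Call:
{"api": "send_rows", "payload": {
  "plan": [
    [[0, 0, -0.5, -1, 0], [0, 0, 0, -1, 0], [0, 0, 0, -1, 0], [0, 0, 0, -1, 0], [0, 0, 0, -1, 0], [0, 0, 0, -1, 0], [0, 0, 0, -1, 0], [0, 0, 0, -1, 0]]
  ]
}}

```text
clock: 20.4
tool_pos: [0.4073, -0.2977, 0.1271]
tcp_rot: [0.385, 0.923, -0.0, 0.0]
wrist_force: [-0.1, 0.6, 0.2]
opening: 0.0851
grasp_force: 0.0
```

Call:
{"api": "send_rows", "payload": {
  "plan": [
    [[0, 0, 0, -1, 0], [0, 0, 0, -1, 0], [0, 0, 0, -1, 0], [0, 0, 0, -1, 0], [0, 0, 0, -1, 0], [0, 0, 0, -1, 0], [0, 0, 0, -1, 0], [0, 0, 0, -0.6, 0]]
  ]
}}

```text
clock: 21.07
tool_pos: [0.4072, -0.2978, 0.1271]
tcp_rot: [-0.003, 1.0, -0.0, 0.0]
wrist_force: [-0.4, -0.1, -0.4]
opening: 0.0854
grasp_force: 0.0
```

```bash
python3 go.py .4474 -.1126 .125 90 .4474 -.1126 .031 90
```

```text
t 21.1 pos [ 0.4072 -0.2978  0.1271] psi 90.4 tilt [ 0.    -0.001 -1.   ] open 0.0854 grip 0 F [-0.4 -0.1 -0.4] j [ 0.14  0.23  0.49  1.87 -0.12  1.08  2.26]
turn 0.06 then tx -1.00 ty 4.63 tz 0.05
turn 0.00 then tx 0.00 ty 0.00 tz 2.35
```

Call:
{"api": "send_rows", "payload": {
  "plan": [
    [[-0.1, 0.5, 0, 0, 0], [-0.2, 0.9, 0, 0, 0], [-0.2, 0.9, 0, 0, 0], [-0.2, 0.9, 0, 0, 0], [-0.2, 0.9, 0, 0, 0], [-0.1, 0.53, 0, 0, 0], [0, 0, 0, 0, 0], [0, 0, 0, 0, 0]]
  ],
  "force": 50
}}

```text
clock: 21.73
tool_pos: [0.4475, -0.1113, 0.1269]
tcp_rot: [-0.002, 1.0, -0.0, 0.0]
wrist_force: [0.1, -1.0, 0.2]
opening: 0.0853
grasp_force: 0.0
```

```bash
python3 go.py .4474 -.1126 .031 90;python3 -c "
from fit import *
im=manip.get_image('side');save('r1.png',im,(250,120,380,230),5)"
```

```text
t 21.7 pos [ 0.4475 -0.1113  0.1269] psi 90.2 tilt [ 0.001 -0.    -1.   ] open 0.0853 grip 0 F [ 0.1 -1.   0.2] j [-0.15  0.12  0.35  1.97 -0.05  1.06  1.8 ]
turn 0.04 then tx 0.00 ty -0.03 tz 2.40
```

View pics/r1.png

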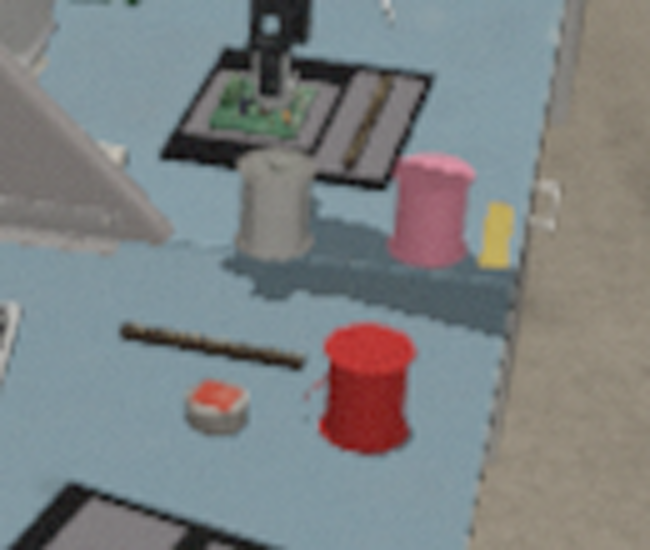

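The side crop shows the board and the long strip lying in their pockets at (265,105) and (370,120). The gripper is over the white reel at (277,200). Descending and closing on it.

Call:
{"api": "send_rows", "payload": {
  "plan": [
    [[0, 0, 0.5, 0, 0], [0, 0, 0.7, 0, 0], [0, 0, 0.7, 0, 0], [0, 0, 0.35, 0, 0], [0, 0, 0.15, 0, 0], [0, 0, 0, 0, 0], [0, 0, 0, 0, 0.5], [0, 0, 0, 0, 0.5]]
  ]
}}

```text
clock: 22.45
tool_pos: [0.4481, -0.1131, 0.0314]
tcp_rot: [-0.0, 1.0, -0.0, 0.001]
wrist_force: [0.0, -0.2, -0.1]
opening: 0.0636
grasp_force: 0.0
```

Call:
{"api": "send_rows", "payload": {
  "plan": [
    [[0, 0, 0, 0, 0.6], [0, 0, 0, 0, 0.6], [0, 0, 0, 0, 0.6], [0, 0, 0, 0, 0.6]]
  ]
}}

```text
clock: 22.78
tool_pos: [0.4482, -0.1129, 0.0317]
tcp_rot: [-0.0, 1.0, -0.0, 0.001]
wrist_force: [-1.5, -1.2, 6.5]
opening: 0.0531
grasp_force: 51.7
```

```bash
python3 go.py .4474 -.1126 .13 90
```

```text
t 22.8 pos [ 0.4482 -0.1129  0.0317] psi 90.1 tilt [ 0.003 -0.001 -1.   ] open 0.0531 grip 52 F [-1.5 -1.2  6.5] j [-0.12  0.27  0.34  2.06 -0.12  0.83  1.86]
turn 0.01 then tx 0.02 ty 0.01 tz -2.46
```

Call:
{"api": "send_rows", "payload": {
  "plan": [
    [[0, 0, -0.1, 0, 0.6], [0, 0, -0.3, 0, 0.6], [0, 0, -0.6, 0, 0.6], [0, 0, -0.8, 0, 0.6], [0, 0, -0.6, 0, 0.6], [0, 0, -0.3, 0, 0.6], [0, 0, 0, 0, 0.6], [0, 0, 0, 0, 0.6]]
  ]
}}

```text
clock: 23.45
tool_pos: [0.4475, -0.1121, 0.1386]
tcp_rot: [-0.001, 1.0, 0.0, 0.001]
wrist_force: [0.4, -0.5, -2.5]
opening: 0.0531
grasp_force: 53.2
```

Call:
{"api": "send_rows", "payload": {
  "plan": [
    [[-0.02, 0.2, 0, 0, 0.6], [-0.05, 0.5, 0, 0, 0.6], [-0.08, 0.8, 0, 0, 0.6], [-0.09, 0.9, 0, 0, 0.6], [-0.09, 0.9, 0, 0, 0.6], [-0.09, 0.9, 0, 0, 0.6], [-0.09, 0.9, 0, 0, 0.6], [-0.09, 0.9, 0, 0, 0.6]]
  ]
}}

```text
clock: 24.12
tool_pos: [0.4694, 0.13, 0.1364]
tcp_rot: [-0.001, 1.0, -0.0, -0.001]
wrist_force: [1.5, -0.0, -3.0]
opening: 0.0534
grasp_force: 53.2
```

Call:
{"api": "send_rows", "payload": {
  "plan": [
    [[-0.09, 0.9, 0, 0, 0.6], [-0.09, 0.9, 0, 0, 0.6], [-0.09, 0.9, 0, 0, 0.6], [-0.09, 0.9, 0, 0, 0.6], [-0.08, 0.8, 0, 0, 0.6], [-0.05, 0.5, 0, 0, 0.6], [-0.02, 0.1, 0, 0, 0.6], [0, 0, 0, 0, 0.6]]
  ]
}}

```text
clock: 24.78
tool_pos: [0.4891, 0.3298, 0.1358]
tcp_rot: [-0.002, 1.0, -0.001, -0.002]
wrist_force: [0.7, -0.2, -2.8]
opening: 0.0531
grasp_force: 53.3
```

```bash
python3 go.py .4937 .3321 .0355 90
```

```text
t 24.8 pos [0.4891 0.3298 0.1358] psi 90.3 tilt [-0.003 -0.001 -1.   ] open 0.0531 grip 53 F [ 0.7 -0.2 -2.8] j [-0.68  0.38  0.04  1.61 -0.02  1.15  0.94]
turn 0.05 then tx -0.12 ty 0.06 tz 2.51
```

Call:
{"api": "send_rows", "payload": {
  "plan": [
    [[-0.11, 0.05, 0.3, 0, 0.6], [0, 0, 0.6, 0, 0.6], [0, 0, 0.6, 0, 0.6], [0, 0, 0.5, 0, 0.6], [0, 0, 0.3, 0, 0.6], [0, 0, 0.12, 0, 0.6], [0, 0, 0, 0, 0.6], [0, 0, 0, 0, 0.6]]
  ]
}}

```text
clock: 25.45
tool_pos: [0.496, 0.3295, 0.0418]
tcp_rot: [-0.0, 1.0, 0.0, 0.0]
wrist_force: [-0.4, 0.1, -2.1]
opening: 0.0531
grasp_force: 53.3
```

```bash
python3 go.py .4937 .3321 .0355 90
```

```text
t 25.4 pos [0.496  0.3295 0.0418] psi 90.0 tilt [ 0.001  0.    -1.   ] open 0.0531 grip 53 F [-0.4  0.1 -2.1] j [-0.67  0.49  0.04  1.68 -0.02  0.97  0.95]
turn 0.00 then tx 0.06 ty 0.06 tz 0.16
```

Call:
{"api": "send_rows", "payload": {
  "plan": [
    [[0.05, 0.05, 0.08, 0, 0.6], [0, 0, 0.07, 0, 0.6], [0, 0, 0, 0, 0.6], [0, 0, 0, 0, 0.15], [0, 0, 0, 0, 0.15], [0, 0, 0, 0, 0.15]]
  ]
}}

```text
clock: 25.95
tool_pos: [0.4938, 0.3321, 0.0359]
tcp_rot: [-0.001, 1.0, 0.0, 0.0]
wrist_force: [0.6, -0.4, -0.7]
opening: 0.0723
grasp_force: 0.0
```

Call:
{"api": "send_rows", "payload": {
  "plan": [
    [[0, 0, -0.4, 0, 0.15], [0, 0, -1, 0, 0.15], [0, 0, -1, 0, 0.15], [0, 0, 0, 0, 0.3], [0, 0, 0, 0, 0.3]]
  ]
}}

```text
clock: 26.37
tool_pos: [0.4953, 0.3331, 0.1349]
tcp_rot: [-0.001, 1.0, 0.002, 0.003]
wrist_force: [-0.2, -0.4, -0.9]
opening: 0.0599
grasp_force: 0.0
```

```bash
python3 go.py .4425 .112 .13 90 .4425 .112 .011 90
```

```text
t 26.4 pos [0.4953 0.3331 0.1349] psi 90.1 tilt [ 0.006  0.004 -1.   ] open 0.0599 grip 0 F [-0.2 -0.4 -0.9] j [-0.68  0.39  0.04  1.6  -0.02  1.14  0.94]
turn 0.01 then tx 1.32 ty -5.53 tz 0.12
turn 0.00 then tx 0.00 ty 0.00 tz 2.98
```

```bash
python3 go.py .46 .0378 .13 85.9 .46 .0378 .0105 85.9; python3 -c "
from fit import *
im=manip.get_image('top');W=cloud(im)
m=(W[...,2]>.045)&(W[...,2]<.09)&(abs(W[...,0]-.494)<.06)&(abs(W[...,1]-.333)<.06)
print(m.sum(),np.percentile(W[m],[2,50,98],axis=0))"
```

```text
t 26.4 pos [0.4953 0.3331 0.1349] psi 90.1 tilt [ 0.006  0.004 -1.   ] open 0.0599 grip 0 F [-0.2 -0.4 -0.9] j [-0.68  0.39  0.04  1.6  -0.02  1.14  0.94]
turn 0.69 then tx 0.35 ty -7.43 tz 0.12
turn 0.00 then tx 0.00 ty 0.00 tz 2.99
7 [[0.48448681 0.3074726  0.05873071]
 [0.49090525 0.30836699 0.06386385]
 [0.49440422 0.31536529 0.06540204]]
```

Call:
{"api": "send_rows", "payload": {
  "plan": [
    [[0, 0, 0, 0.68, 0.7], [0.02, -0.5, 0, 0, 0.7], [0.04, -0.9, 0, 0, 0.7], [0.04, -0.9, 0, 0, 0.7], [0.04, -0.9, 0, 0, 0.7], [0.04, -0.9, 0, 0, 0.7], [0.04, -0.9, 0, 0, 0.7], [0.04, -0.9, 0, 0, 0.7]]
  ],
  "force": 30
}}

```text
clock: 27.08
tool_pos: [0.4651, 0.0952, 0.1299]
tcp_rot: [0.035, 0.999, -0.0, -0.001]
wrist_force: [0.3, -0.8, 0.1]
opening: 0.0252
grasp_force: 0.0
```

Call:
{"api": "send_rows", "payload": {
  "plan": [
    [[0.04, -0.9, 0, 0, 0.7], [0.04, -0.63, 0, 0, 0.7], [0, 0, 0.5, 0, 0.7], [0, 0, 0.8, 0, 0.7], [0, 0, 0.7, 0, 0.7], [0, 0, 0.2, 0, 0.7], [0, 0, 0, 0, 0.7], [0, 0, 0, 0, 0.7]]
  ]
}}

```text
clock: 27.75
tool_pos: [0.4587, 0.0362, 0.0432]
tcp_rot: [0.035, 0.999, -0.0, -0.001]
wrist_force: [0.2, 1.2, 0.0]
opening: 0.026
grasp_force: 0.0
```

```bash
python3 go.py .46 .0378 .0105 85.9; python3 -c "
from fit import *
im=manip.get_image('top');W=cloud(im)
m=(W[...,2]>.045)&(W[...,2]<.09)&(abs(W[...,0]-.494)<.06)&(abs(W[...,1]-.333)<.06)
print(m.sum(),np.percentile(W[m],[2,50,98],axis=0))"
```

```text
t 27.8 pos [0.4587 0.0362 0.0432] psi 86.0 tilt [-0.002 -0.001 -1.   ] open 0.0260 grip 0 F [0.2 1.2 0. ] j [-0.34  0.24  0.21  2.04 -0.06  0.86  1.41]
turn 0.02 then tx -0.03 ty 0.04 tz 0.82
162 [[0.46819349 0.30880605 0.05757159]
 [0.49137149 0.33356241 0.06331097]
 [0.5175062  0.35703059 0.06949444]]
```

Call:
{"api": "send_rows", "payload": {
  "plan": [
    [[-0.03, 0.03, 0.4, 0, 0.7], [0, 0, 0.3, 0, 0.7], [0, 0, 0.12, 0, 0.7], [0, 0, 0, 0, 0.7], [0, 0, 0, 0, 1], [0, 0, 0, 0, 1], [0, 0, 0, 0, 1], [0, 0, 0, 0, 1]]
  ]
}}

```text
clock: 28.47
tool_pos: [0.4612, 0.0375, 0.0116]
tcp_rot: [0.035, 0.999, 0.0, 0.001]
wrist_force: [-2.2, 0.0, 7.1]
opening: 0.0075
grasp_force: 30.7
```

```bash
python3 go.py .46 .0378 .0105 85.9
```

```text
t 28.5 pos [0.4612 0.0375 0.0116] psi 86.0 tilt [ 0.002  0.    -1.   ] open 0.0075 grip 31 F [-2.2  0.   7.1] j [-0.33  0.3   0.2   2.06 -0.08  0.79  1.42]
turn 0.02 then tx 0.03 ty 0.00 tz 0.03
```

Call:
{"api": "send_rows", "payload": {
  "plan": [
    [[0, 0, -0.2, 0, 1], [0, 0, -0.5, 0, 1], [0, 0, -0.9, 0, 1], [0, 0, -0.9, 0, 1], [0, 0, -0.3, 0.72, 1], [0, 0, 0, 1, 1], [0, 0, 0, 1, 1], [0, 0, 0, 1, 1]]
  ]
}}

```text
clock: 29.13
tool_pos: [0.4606, 0.0374, 0.1238]
tcp_rot: [0.23, 0.973, 0.0, 0.001]
wrist_force: [0.2, 0.5, -0.7]
opening: 0.0077
grasp_force: 29.9
```

Call:
{"api": "send_rows", "payload": {
  "plan": [
    [[0, 0, 0, 1, 1], [0, 0, 0, 1, 1], [0, 0, 0, 1, 1], [0, 0, 0, 1, 1], [0, 0, 0, 1, 1], [0, 0, 0, 1, 1], [0, 0, 0, 1, 1], [0, 0, 0, 1, 1]]
  ]
}}

```text
clock: 29.8
tool_pos: [0.4603, 0.0374, 0.1232]
tcp_rot: [0.606, 0.795, 0.0, 0.0]
wrist_force: [0.0, -0.4, 0.5]
opening: 0.0077
grasp_force: 29.9
```

Call:
{"api": "send_rows", "payload": {
  "plan": [
    [[0, 0, 0, 1, 1], [0, 0, 0, 1, 1], [0, 0, 0, 1, 1], [0, 0, 0, 1, 1], [0, 0, 0, 1, 1], [0, 0, 0, 0, 1]]
  ]
}}

```text
clock: 30.3
tool_pos: [0.4604, 0.0374, 0.1231]
tcp_rot: [0.791, 0.611, 0.0, 0.0]
wrist_force: [-0.7, 0.2, 0.6]
opening: 0.0075
grasp_force: 29.9
```

```bash
python3 go.py .4109 .3171 .12 -14.3
```

```text
t 30.3 pos [0.4604 0.0374 0.1231] psi -14.6 tilt [ 0.001  0.    -1.   ] open 0.0075 grip 30 F [-0.7  0.2  0.6] j [-0.48  0.13  0.35  1.97 -0.05  1.05 -0.36]
turn -0.05 then tx 6.47 ty -2.93 tz 0.08
```

Call:
{"api": "send_rows", "payload": {
  "plan": [
    [[0.4, -0.18, 0, 0, 1], [0.7, -0.32, 0, 0, 1], [0.9, -0.41, 0, 0, 1], [0.9, -0.41, 0, 0, 1], [0.9, -0.41, 0, 0, 1], [0.9, -0.41, 0, 0, 1], [0.9, -0.4, 0, 0, 1], [0.6, -0.27, 0, 0, 1]]
  ]
}}

```text
clock: 30.97
tool_pos: [0.4111, 0.3097, 0.1231]
tcp_rot: [0.787, 0.616, 0.001, -0.001]
wrist_force: [-0.4, 0.6, -0.2]
opening: 0.0077
grasp_force: 29.9
```

Call:
{"api": "send_rows", "payload": {
  "plan": [
    [[0.27, -0.12, 0, 0, 1], [0, 0, 0.5, 0, 1], [0, 0, 0.7, 0, 1], [0, 0, 0.6, 0, 1], [0, 0, 0.4, 0, 1], [0, 0, 0.2, 0, 1], [0, 0, 0, 0, 1], [0, 0, 0, 0, 1]]
  ]
}}

```text
clock: 31.63
tool_pos: [0.4113, 0.3169, 0.027]
tcp_rot: [0.79, 0.614, 0.0, 0.0]
wrist_force: [-0.4, 0.1, 0.9]
opening: 0.0075
grasp_force: 29.9
```

```bash
python3 go.py .4109 .3171 .0155 -14.3
```

```text
t 31.6 pos [0.4113 0.3169 0.027 ] psi -14.3 tilt [ 0. -0. -1.] open 0.0075 grip 30 F [-0.4  0.1  0.9] j [-0.82  0.37  0.12  1.9  -0.06  0.87 -0.92]
turn 0.00 then tx 0.00 ty -0.01 tz 0.29
```

Lower, release, rise, then go on to the tin at the same turn.

Call:
{"api": "send_rows", "payload": {
  "plan": [
    [[0, 0, 0.18, 0, 1], [0, 0, 0.11, 0, 1], [0, 0, 0, 0, 1], [0, 0, 0, 0, 0.8], [0, 0, 0, 0, 0.8], [0, 0, 0, 0, 0.8], [0, 0, -0.3, 0, 0.8], [0, 0, -1, 0, 0.8]]
  ]
}}

```text
clock: 32.3
tool_pos: [0.4075, 0.3145, 0.0623]
tcp_rot: [0.79, 0.614, -0.005, 0.0]
wrist_force: [-0.0, 1.3, -0.2]
opening: 0.0171
grasp_force: 0.0
```

Call:
{"api": "send_rows", "payload": {
  "plan": [
    [[0, 0, -1, 0, 0.8], [0, 0, -0.5, 0, 0.4], [0, 0, 0, 0, 0.3], [0, 0, 0, 0, 0.3]]
  ]
}}

```text
clock: 32.63
tool_pos: [0.4115, 0.3178, 0.1284]
tcp_rot: [0.79, 0.613, 0.002, -0.0]
wrist_force: [-0.4, -0.4, -0.2]
opening: 0.0528
grasp_force: 0.0
```

```bash
python3 go.py .4425 .112 .13 -14.3 .4425 .112 .011 -14.3
```

```text
t 32.6 pos [0.4115 0.3178 0.1284] psi -14.3 tilt [ 0.002  0.002 -1.   ] open 0.0528 grip 0 F [-0.4 -0.4 -0.2] j [-0.83  0.24  0.13  1.82 -0.04  1.08 -0.94]
turn -0.00 then tx -4.80 ty 2.02 tz -0.04
turn 0.00 then tx 0.00 ty 0.00 tz 2.98
```

Call:
{"api": "send_rows", "payload": {
  "plan": [
    [[-0.5, 0.21, 0, 0, 0.3], [-0.9, 0.38, 0, 0, 0.3], [-0.9, 0.38, 0, 0, 0.3], [-0.9, 0.38, 0, 0, 0.3], [-0.9, 0.38, 0, 0, 0.3], [-0.7, 0.29, 0, 0, 0.3], [0, 0, 0.5, 0, 0.3], [0, 0, 0.8, 0, 0.3]]
  ]
}}

```text
clock: 33.3
tool_pos: [0.4435, 0.1092, 0.0758]
tcp_rot: [0.791, 0.612, 0.002, 0.001]
wrist_force: [0.5, 1.2, -0.8]
opening: 0.0597
grasp_force: 0.0
```

Call:
{"api": "send_rows", "payload": {
  "plan": [
    [[0, 0, 0.7, 0, 0.3], [0, 0, 0.2, 0, 0.3], [0, 0, 0, 0, 0.3], [0, 0, 0, 0, 0.3]]
  ]
}}

```text
clock: 33.63
tool_pos: [0.4412, 0.111, 0.0387]
tcp_rot: [0.79, 0.613, -0.001, -0.0]
wrist_force: [-0.1, -0.8, -0.2]
opening: 0.0598
grasp_force: 0.0
```

```bash
python3 go.py .4425 .112 .011 -14.3; python3 l2.py >/dev/null; python3 -c "
from fit import *
im=dict(np.load('t2.npz'));h=cv2.cvtColor(ortho(im,.0105),cv2.COLOR_RGB2HSV)
b=(h[...,2]<100);k=np.zeros(b.shape,np.uint8);cv2.fillPoly(k,[cv2.boxPoints((((.45-.3171)*1e3,(.75-.4109)*1e3),(140,40),14.3)).astype(int)],1)
rect(b*k,.411,.317,.1,'short')"
```

```text
t 33.6 pos [0.4412 0.111  0.0387] psi -14.3 tilt [-0.002 -0.001 -1.   ] open 0.0598 grip 0 F [-0.1 -0.8 -0.2] j [-0.56  0.24  0.28  2.06 -0.09  0.85 -0.49]
turn -0.00 then tx 0.03 ty 0.03 tz 0.69
short x 0.4102 y 0.3173 size 120 9 long az 75.3 area 835Traceback (most recent call last):
  File "l2.py", line 4, in <module>
    k=np.zeros(b.shape,np.uint8);k[210:420,380:442]=1;rect(b*k,.46,.04,.12,'short')
                                                      ~~~~^^^^^^^^^^^^^^^^^^^^^^^^^
  File "fit.py", line 10, in rect
    i=1+s[1:,4].argmax();p=np.argwhere(l==i)[:,::-1].astype(np.float32)
        ~~~~~~~~~~~~~~^^
ValueError: attempt to get argmax of an empty sequence
```

That picture is the old one, because the script stopped before saving a new one. The fit on the fresh image puts the short strip at its pocket centre. Now the tin.

Call:
{"api": "send_rows", "payload": {
  "plan": [
    [[0.02, 0.02, 0.35, 0, 0.3], [0, 0, 0.25, 0, 0.3], [0, 0, 0.1, 0, 0.3], [0, 0, 0, 0, 0.3], [0, 0, 0, 0, 0.7], [0, 0, 0, 0, 0.7], [0, 0, 0, 0, 0.7], [0, 0, 0, 0, 0.7]]
  ]
}}

```text
clock: 34.35
tool_pos: [0.443, 0.1119, 0.0117]
tcp_rot: [0.79, 0.613, 0.0, 0.0]
wrist_force: [-2.1, -1.1, 6.3]
opening: 0.0369
grasp_force: 29.9
```

```bash
python3 go.py .4425 .112 .12 -14.3
```

```text
t 34.4 pos [0.443  0.1119 0.0117] psi -14.3 tilt [ 0.001  0.    -1.   ] open 0.0369 grip 30 F [-2.1 -1.1  6.3] j [-0.55  0.29  0.27  2.08 -0.11  0.78 -0.47]
turn -0.00 then tx 0.00 ty -0.01 tz -2.71
```

Call:
{"api": "send_rows", "payload": {
  "plan": [
    [[0, 0, -0.2, 0, 0.7], [0, 0, -0.5, 0, 0.7], [0, 0, -0.8, 0, 0.7], [0, 0, -0.8, 0, 0.7], [0, 0, -0.4, 0, 0.7], [0.4, -0.01, 0, 0, 0.7], [0.8, -0.03, 0, 0, 0.7], [0.9, -0.04, 0, 0, 0.7]]
  ]
}}

```text
clock: 35.02
tool_pos: [0.4611, 0.1933, 0.1205]
tcp_rot: [0.791, 0.612, 0.001, 0.0]
wrist_force: [0.8, 0.7, -0.0]
opening: 0.0369
grasp_force: 30.4
```

Call:
{"api": "send_rows", "payload": {
  "plan": [
    [[0.8, -0.03, 0, 0, 0.7], [0.5, -0.02, 0, 0, 0.7], [0.2, 0, 0, 0, 0.7], [0, 0, 0.5, 0, 0.7], [0, 0, 0.7, 0, 0.7], [0, 0, 0.6, 0, 0.7], [0, 0, 0.4, 0, 0.7], [0, 0, 0, 0, 0.7]]
  ]
}}

```text
clock: 35.68
tool_pos: [0.471, 0.2502, 0.0278]
tcp_rot: [0.79, 0.613, -0.003, 0.0]
wrist_force: [-0.7, 0.0, -0.4]
opening: 0.0368
grasp_force: 30.4
```

Call:
{"api": "send_rows", "payload": {
  "plan": [
    [[0, 0, 0, 0, 0.7], [0, 0, 0, 0, 0.7]]
  ]
}}

```text
clock: 35.85
tool_pos: [0.4741, 0.2524, 0.0323]
tcp_rot: [0.79, 0.613, 0.001, 0.0]
wrist_force: [0.9, 0.3, 0.7]
opening: 0.0368
grasp_force: 30.4
```

```bash
python3 go.py .4735 .2527 .0157 -14.3
```

```text
t 35.9 pos [0.4741 0.2524 0.0323] psi -14.4 tilt [ 0.001  0.001 -1.   ] open 0.0368 grip 30 F [0.9 0.3 0.7] j [-0.71  0.4   0.19  1.86 -0.1   0.89 -0.72]
turn -0.01 then tx 0.00 ty -0.02 tz 0.41
```

Call:
{"api": "send_rows", "payload": {
  "plan": [
    [[0, 0, 0.25, 0, 0.7], [0, 0, 0.15, 0, 0.7], [0, 0, 0, 0, 0.7], [0, 0, 0, 0, 0.7], [0, 0, 0, 0, 0.4], [0, 0, 0, 0, 0.4], [0, 0, 0, 0, 0.4], [0, 0, 0, 0, 0.4]]
  ]
}}

```text
clock: 36.52
tool_pos: [0.4731, 0.2525, 0.0148]
tcp_rot: [0.79, 0.613, -0.0, -0.0]
wrist_force: [-0.7, 0.1, -0.5]
opening: 0.0511
grasp_force: 0.0
```

Call:
{"api": "send_rows", "payload": {
  "plan": [
    [[0, 0, -0.2, 0, 0.4], [0, 0, -0.8, 0, 0.4], [0, 0, -1, 0, 0.4], [0, 0, -1, 0, 0.4], [-0.9, 0, -0.2, 0, 0.4], [-0.9, 0, 0, 0, 0.4], [-0.9, 0, 0, 0, 0.4], [-0.9, 0, 0, 0, 0.4]]
  ]
}}

```text
clock: 37.18
tool_pos: [0.4372, 0.1117, 0.1438]
tcp_rot: [0.79, 0.614, 0.001, 0.0]
wrist_force: [0.2, -0.5, -0.5]
opening: 0.0516
grasp_force: 0.0
```

Call:
{"api": "send_rows", "payload": {
  "plan": [
    [[-0.9, 0, 0, 0, 0.4], [-0.5, 0, 0, 0, 0.4], [0, 0, 0, 0, 0.4], [0, 0, 0, 0, 0.4], [0, 0, 0, 0, 0.4], [0, 0, 0, 0, 0.4]]
  ]
}}

```text
clock: 37.68
tool_pos: [0.424, 0.06, 0.1431]
tcp_rot: [0.789, 0.614, 0.0, 0.0]
wrist_force: [-0.6, -0.4, -1.3]
opening: 0.0513
grasp_force: 0.0
```

```bash
python3 go.py
python3 - <<'E'
from fit import *
im=manip.get_image("top");o=ortho(im,.007)[100:450,50:850]
s=manip.get_image("side")["pixels"][110:290,200:340]
cv2.imwrite("pics/end.png",np.vstack([cv2.resize(o,(570,250)),cv2.resize(s,(272,350)).repeat(1,0) if 0 else np.pad(cv2.resize(s,(272,340)),((0,0),(0,298),(0,0)))])[:,:,::-1])
W=cloud(im)
def T(c,az):
    a=np.radians(az-90);return np.array([[np.cos(a),np.sin(a)],[-np.sin(a),np.cos(a)]]),np.array(c)
for nm,c,az in(("sol",(.456,.3056),75.7),("brd",(.4593,-.3006),86.4)):
    M,c=T(c,az);L=(W[...,:2]-c)@M.T
    z=W[...,2]
    for lo,hi,box,n in ((.045,.09,(-20,80,-20,85),"reel"),(.013,.03,(5,60,-78,-20),"tin"),(.008,.02,(-74,-20,-90,90),"strip"),(.0,.045,(-20,80,-58,58),"all")):
        m=(z>lo)&(z<hi)&(L[...,0]*1e3>box[0])&(L[...,0]*1e3<box[1])&(L[...,1]*1e3>box[2])&(L[...,1]*1e3<box[3])
        if m.sum()>5:
            p=np.percentile(L[m]*1e3,[2,98],axis=0);print(nm,n,m.sum(),"mid",p.mean(0).round(1),"size",(p[1]-p[0]).round(1),"z",np.median(z[m]).round(4))
h=cv2.cvtColor(ortho(im,.0125),cv2.COLOR_RGB2HSV);rect((h[...,0]>35)&(h[...,0]<88)&(h[...,1]>60),.489,-.3,.09,'board want .4892 -.3025')
E
```

```text
t 37.7 pos [0.424  0.06   0.1431] psi -14.2 tilt [ 0.  0. -1.] open 0.0513 grip 0 F [-0.6 -0.4 -1.3] j [-0.54  0.03  0.33  2.02 -0.01  1.09 -0.45]
sol reel 163 mid [28.6 35.1] size [47.7 48.2] z 0.0635
sol tin 80 mid [ 28.  -46.4] size [34.4 34.4] z 0.0203
sol strip 117 mid [-47.3  -0.8] size [ 49.8 163.7] z 0.0103
sol all 574 mid [29.6 -1.2] size [ 95.6 109.7] z 0.0055
brd tin 6 mid [ 48.2 -47.4] size [19.7 52.9] z 0.0151
brd strip 118 mid [-45.8  -6.1] size [ 48.5 161.5] z 0.0103
brd all 698 mid [30.1 -0.4] size [ 96.1 111.6] z 0.006
board want .4892 -.3025 x 0.4885 y -0.2994 size 84 67 long az 87.3 area 3772
```

View pics/end.png

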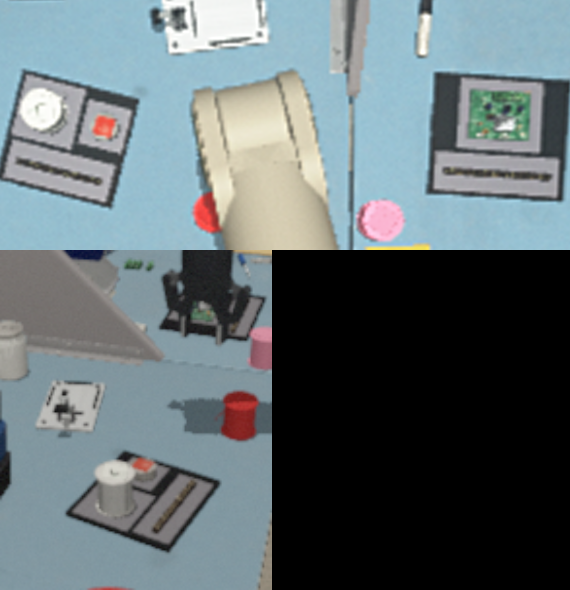

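The last picture shows all five in their pockets: reel (44,108), tin (104,127), short strip (58,173), board (499,113) and long strip (497,171). The measured centres are within 5 mm, and the gripper is clear.

```bash
python3 -c "
from cell import manip
print(manip.sign_off())"
```

```text
the job is handed in; nothing more can be done
None
```

I handed the job in at about 38 s. The finger was swung fully back before the board was lifted, and the last images show all five parts in their own pockets, within about 5 mm of centre where I measured them; the long strip I checked only by eye. The grading result was not shown.

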